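Make up two fitting kits in colour-coded trays

ROBOT

A 7-joint arm with a two-finger parallel gripper is mounted at the origin on a cart in front of the work surface, level with it; the furniture and walls round the work are solid. World frame = base frame: x ahead of the robot, y to its left, z up, the work surface at z = 0. Lengths are in m, angles in rad, forces in N, time in s.
With the tool pointing down it reaches from about 0.4 to 0.875 m from the base axis. Payload 19.3 kg.
Tool frame: the origin (TCP) lies between the finger pads; the fingertips stand ahead of it and the grasp point (between the pads) lies 8 mm behind it (bot.tip_extent is the x of the fingertips in the tool frame, in m); x points along the fingers, y is the direction in which the jaws open and shut, and the axes are right-handed (so a half turn about x gives the same grasp; the last joint's range is limited). The gripper opens to 85 mm and grips with 20 to 120 N. Pads are 22 mm wide; open, the fingers measure 114 mm over their backs; the gripper's body (76 mm by 85 mm) begins 54 mm behind the grasp point. The pads swing forward as they close: fully open they stand 13 mm farther back than shut.
Start: joints at [1.144, 0.521, -0.036, 1.599, 0.021, 1.021, -0.113], TCP at [0.218, -0.586, 0.242] pointing down, gripper open.
Joint ranges: [-2.91, 2.91], [-0.3, 2.13], [-1.5, 1.42], [0.17, 2.43], [-1.26, 4.41], [0.16, 1.93], [-2.52, 2.52]. Speed limits (rad/s): [1.89, 1.89, 2.39, 2.39, 3.01, 3.01, 3.01].

INTERFACE

Orientations are given as [roll, pitch, yaw] about the fixed x, y, z axes, in that order (R = Rz(yaw) Ry(pitch) Rx(roll)).
In Python, from workcell import observe, grab_frame, camera_info, bot, nets gives the robot as it stands.
- The arm moves only by the tool jog_arm, never from a script. Its argument "commands" is a list of rows, each a list of 6 numbers: the shift along the tool's x, y, z in mm, then the turn, a rotation vector about the tool's x, y, z in rad. A call has 1 to 20 rows; each row shifts and turns the pose as measured when the row begins, along the tool's axes as they then stand; what a row does not reach is not made up. A row lasts 1/10 s, in which the tool goes at most 50 mm and 8.59 degrees, less where a joint would pass 70% of its speed; a pose out of reach is approached as far as the arm can. A call is refused whole if a number of a shift passes 50 or a number of a turn 0.15, either way. A call with a gripper value outside its range is refused whole. "gripper" is the closure in counts, from 0 (fully open) to 255 (shut), set as the call begins (left out, the last holds). The fingers move at their own pace and stop on an object; "newtons" is the grip in N (left out, the last holds). Time passes only in rows, so rows that do not move let the fingers close. It gives the time, the measured TCP pose, the force and the opening at its end, in the units of the state.
- observe(): the state, without advancing time (a new reading comes with each control period).
- grab_frame(name): name is "scene" or "top" or "wrist"; returns the picture (480x640x3 uint8, red, green, blue); there is no depth.
- camera_info(name): a dict with "fov_y" (degrees; the focal length in pixels is half the picture's height over the tangent of half this angle, whatever the lens; pixels are square), "cx", "cy" (the principal point, pixels), "R" (3x3) and "t" (3): a world point X has camera coordinates R X + t; the wrist camera has in their place "tool_from_camera" (4x4, takes a point from camera to tool coordinates, whose origin is the TCP and whose axes are the tool frame's). Camera axes: x right, y down, z forward; pixel columns grow to the right and rows downward; lengths in m; the calibration is good to about 2 mm. A picture is of the moment at which its call begins: read the wrist's pose just before it. camera_info takes no time and is no camera call.
- bot.job_done(): hands the job in, once; it reports no verdict.
Trained networks look in the newest picture that a camera, given by its name, has taken for a name from the list of things; names that differ only in an ending like _2 or _b are one class to them, and where a whole thing is asked for, a point or a joint stands for the part that bears it (a point fixed in the world has none). Each returns a list of dicts, best first, with "p" (0 to 1); they miss things now and then, are a little off and sometimes report something else, mostly with a low value. They report only what shows in the picture. A call takes as long as a camera call. They do not tell look-alikes from the thing itself.
- nets.find_in(camera, name): "rect" ([left, top, right, bottom] in pixels, round what is visible of it).
- nets.silhouettes(camera, name): "mask" (480x640 bool, what is visible of it) and "rect" ([left, top, right, bottom] in pixels, round what is visible of it).
- nets.pinpoint(camera, name): "location" ([column, row] in pixels: a listed point, or the origin of a listed thing).
The state is a dict: "clock": time; "qpos": joint angles; "qd": joint speeds; "joint_efforts": joint torques, N m; "position": TCP position; "tool_rot": TCP orientation; "force": force on the tool from outside, world axes, zero at the start; "moment": the same for the moment, N m; "grip_width": finger opening in m.
Only numpy, scipy, OpenCV 4.12 (cv2) and the standard library are available. Lean on these libraries where they do the work, as an engineer would, in place of code of your own. Each camera call takes 0.05 s, during which the arm holds its last target.

TASK

Make up the two kits: in the yellow tray put the roll of tape and the small brown carton, one in each compartment, and snap the black marker fully home into the tray's pair of spring clips; in the blue tray put the small white carton and the steel die, one in each compartment. Everything in a compartment must rest flat on its floor, the right way up as it stands now. Do not disturb the white pot, which belongs to neither kit.

Things in the scene. Friction and masses are not known exactly. Their poses are not given: they have to be found in the camera images.
- yellow_tray: Yellow kit tray, fixed. Origin on its underside; mm: x -85..75, y -101..101. Two 92x92 compartments centred x 23, y 49 and -49; floor z 6, wall tops z 14. At x -60, y 40 and -40: steel spring clips 10 long, flared tops z 41; they hold one 18 mm pen along y, jaws opening in x. Base between them z 6. Pressed straight down with 4-12 N it snaps home, axis z 25. Jaw flares 29 apart at top.
- blue_tray: Blue plastic kit tray, fixed to the bench, same shape and axes as the yellow one (two 92 x 92 mm compartments centred at x = 23, y = 49 and -49 mm, floor 6 mm and wall tops 14 mm above its underside, where the origin lies). It too has a pair of clips at x = -60 mm, 41 mm high, which stay empty.
- marker_mid (a point): Black felt marker with a pale band, a round pen 18 mm in diameter and 132 mm long, 30 g, lying on the bench in front of the other stock. This point is on its axis at mid-length (9 mm above the bench at the start); its y axis runs along the pen.
- tape_roll: Roll of black tape lying flat, 62 mm outer diameter, 28 mm hole, 19 mm high. Origin: centre of its underside, z up.
- brown_carton: Small brown cardboard carton with a white label, 51 (x) x 66 (y) x 46 (z) mm, 0.12 kg, standing between the two trays. Origin: centre of its underside, z up.
- white_carton: Small white carton with a blue band on one side, 59 (x) x 62 (y) x 71 (z) mm, 0.12 kg. Origin: centre of its underside, z up.
- steel_die: Bare grey steel crimp die block with a small red dot on its top, 37 (x) x 36 (y) x 56 (z) mm, about 0.2 kg, standing upright; from above a wedge rather than a full square. Origin: centre of its underside, z up.
- white_pot: White plastic pot with snap lid, 73 x 69 x 69 mm, at the back behind the stock; belongs to no kit, leave it. Origin: centre of its underside.
Mind the look-alikes: they are no part of the job. Of the things like the tape_roll, leave any that is purple, red or turquoise; of the rest the smaller one is meant.

How it is judged:
By the outcome, as a careful person would: the job done as asked, in the order asked, and still so for the second after the job is handed in, with the robot touching nothing.
It also fails if it takes over 112 s, if anything falls off the work surface, if the arm or the gripper's body presses on something with over 40 N, if the wrist force passes 120 N, or if a joint passes its speed limit or range.

## Working session

There is one attempt and no reset: what is moved stays moved. The work goes in short steps, Python scripts to look and compute and a tool call to move; the robot and the scene stay as the last step left them, time stands still between calls to the robot, and variables do not carry over. Pictures are saved under pics/ and viewed, and the job is handed in when it is done.

Besides the shell and the picture viewer there is one more tool, called after "Call:" by a JSON object that holds its "api" and its "payload". jog_arm: Moves the arm, as the interface text tells. Its arguments: {"type":"object","properties":{"commands":{"type":"array","items":{"type":"array","items":{"type":"number"}}},"gripper":{"type":"number"},"newtons":{"type":"number"}},"required":["commands"]}

```bash
ls; mkdir -p pics; python3 - <<'E'
from workcell import observe, grab_frame, camera_info, bot, nets
import cv2
s=observe();print(s)
print(bot.tip_extent)
for n in ["scene","top"]:
    im=grab_frame(n);cv2.imwrite(f"pics/{n}0.png",im[:,:,::-1])
for n in ["scene","top","wrist"]:print(n,camera_info(n))
E
```

```text
pics
{'clock': 0.0, 'qpos': array([ 1.14378247,  0.52204476, -0.03630785,  1.60000456,  0.02121367,
        1.02106994, -0.11278821]), 'qd': array([-0.00073961,  0.00274416,  0.00010617, -0.00110915, -0.00079069,
       -0.00269674, -0.00079069]), 'joint_efforts': array([ 1.67228376e-03, -9.27088308e+01,  1.98062003e+00, -3.69914997e+01,
        1.78779551e-02,  8.36724008e-03, -6.36904451e-05]), 'position': array([ 0.21814813, -0.58535321,  0.24170801]), 'tool_rot': array([-1.48155727,  1.56965498,  2.0168412 ]), 'force': array([ 0.81973285,  0.00217134, -0.40356751]), 'moment': array([ 0.02364247, -0.0090759 , -0.01942799]), 'grip_width': 0.08524443851950757}
0.011
scene {'fov_y': 56.85751664299206, 'cx': 317.2189992801621, 'cy': 238.568488862423, 'R': array([[-0.80680657, -0.59062498, -0.01500941],
       [-0.39386993,  0.55662337, -0.73146217],
       [ 0.44037442, -0.58423673, -0.68171681]]), 't': array([0.50289366, 0.27813863, 0.87292837])}
top {'fov_y': 49.55579087921476, 'cx': 315.4916601343151, 'cy': 240.0977736535869, 'R': array([[ 0.01303253, -0.99990238,  0.00503809],
       [-0.99270269, -0.01354243, -0.11982475],
       [ 0.11988128, -0.00343971, -0.99278228]]), 't': array([-0.02349645,  0.6139547 ,  1.0500771 ])}
wrist {'fov_y': 67.49227603115091, 'cx': 317.72456183725797, 'cy': 242.18823990319586, 'tool_from_camera': array([[-7.02652065e-04, -2.58176192e-01,  9.66097593e-01,
        -1.31039377e-01],
       [ 9.99999713e-01,  9.32955335e-05,  7.52241340e-04,
        -4.33475822e-04],
       [-2.84343395e-04,  9.66097845e-01,  2.58176052e-01,
        -6.57610013e-02],
       [ 0.00000000e+00,  0.00000000e+00,  0.00000000e+00,
         1.00000000e+00]])}
```

View pics/scene0.png

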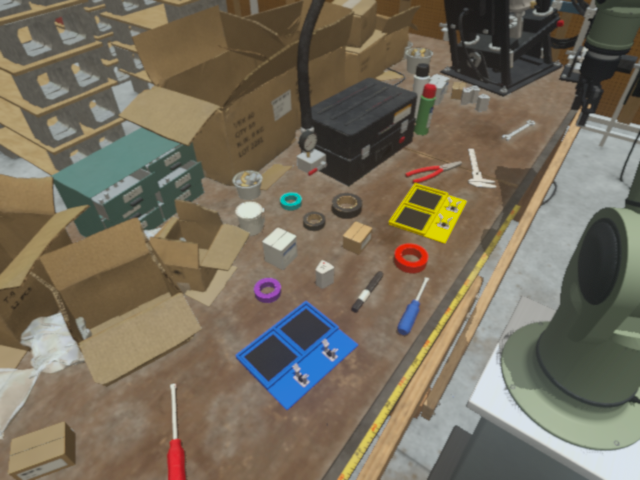

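View pics/top0.png

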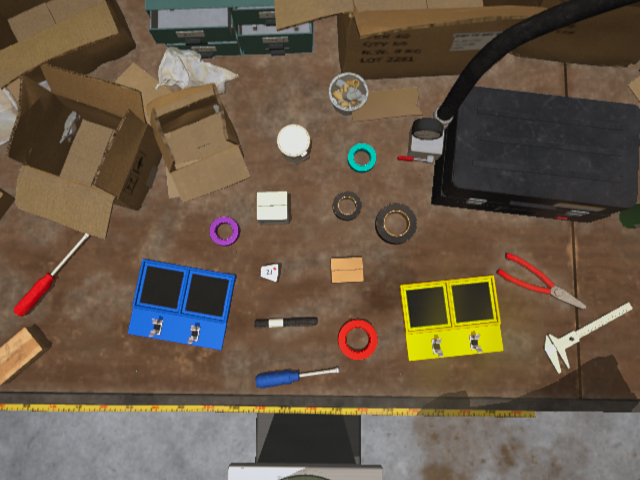

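```bash
cat > h.py <<'E'
import numpy as np, cv2
from workcell import observe, grab_frame, camera_info, bot, nets
from scipy.spatial.transform import Rotation as Rn
def f(ci): return 240/np.tan(np.radians(ci['fov_y']/2))
def ext(n, s=None):
    ci=camera_info(n)
    if n!='wrist': return np.array(ci['R']),np.array(ci['t']),f(ci),ci['cx'],ci['cy']
    s=s or observe()
    T=np.eye(4);T[:3,:3]=Rn.from_euler('xyz',s['tool_rot']).as_matrix();T[:3,3]=s['position']
    M=np.linalg.inv(T@np.array(ci['tool_from_camera']))
    return M[:3,:3],M[:3,3],f(ci),ci['cx'],ci['cy']
def w2p(E,X):
    R,t,F,cx,cy=E;c=np.atleast_2d(X)@R.T+t
    return np.c_[cx+F*c[:,0]/c[:,2],cy+F*c[:,1]/c[:,2]]
def p2w(E,p,z):
    R,t,F,cx,cy=E;p=np.atleast_2d(p)
    d=np.c_[(p[:,0]-cx)/F,(p[:,1]-cy)/F,np.ones(len(p))]@R
    o=-R.T@t
    return o+d*((z-o[2])/d[:,2])[:,None]
E
python3 - <<'E'
from h import *
im={}
for n in ["top","scene"]:
    im[n]=grab_frame(n);E=ext(n)
    for k in ["tape_roll","brown_carton","white_carton","steel_die","white_pot","yellow_tray","blue_tray","marker_mid"]:
        r=nets.silhouettes(n,k); pp=nets.pinpoint(n,k)
        print(n,k,[(round(d['p'],2),np.round(d['rect']).tolist()) for d in r][:5])
        print('   pin',[(round(d['p'],2),np.round(d['location'],1).tolist(),np.round(p2w(E,d['location'],.009 if 'mark' in k else 0)[0],4).tolist()) for d in pp][:5])
        if r: np.save(f"m_{n}_{k}.npy",np.array([d['mask'] for d in r]))
    np.save(f'im_{n}.npy',im[n])
t=im['top'][150:400,110:520]
cv2.imwrite('pics/topz.png',cv2.resize(t[:, :205],None,fx=2.9,fy=2.4*1,interpolation=3)[:,:,::-1]) if 0 else None
cv2.imwrite('pics/topA.png',cv2.resize(t[:,:200],None,fx=4,fy=4,interpolation=2)[:600,:,::-1] if 0 else cv2.resize(im['top'][180:360,110:310],None,fx=3.3,fy=3.3,interpolation=2)[:,:,::-1])
cv2.imwrite('pics/topB.png',cv2.resize(im['top'][180:370,310:520],None,fx=3.1,fy=3.1,interpolation=2)[:,:,::-1])
print(observe()['clock'])
E
```

```text
top tape_roll [(0.95, [338.0, 324.0, 379.0, 359.0]), (0.86, [209.0, 216.0, 242.0, 246.0]), (0.77, [376.0, 206.0, 418.0, 243.0]), (0.63, [334.0, 189.0, 364.0, 219.0]), (0.6, [345.0, 142.0, 374.0, 174.0])]
   pin [(0.97, [347.0, 205.0], [0.6967, -0.0831, 0.0]), (0.9, [225.7, 228.3], [0.6418, 0.1794, 0.0]), (0.79, [360.7, 156.7], [0.8053, -0.1127, 0.0]), (0.64, [393.4, 225.9], [0.652, -0.1842, 0.0]), (0.56, [355.7, 341.1], [0.4048, -0.1032, 0.0])]
top brown_carton [(0.58, [330.0, 257.0, 364.0, 286.0])]
   pin [(0.61, [343.7, 269.2], [0.5565, -0.0769, 0.0])]
top white_carton [(0.92, [256.0, 191.0, 290.0, 224.0])]
   pin [(0.56, [271.5, 210.0], [0.6834, 0.0812, 0.0])]
top steel_die [(0.69, [261.0, 264.0, 279.0, 284.0])]
   pin [(0.63, [271.0, 271.8], [0.5489, 0.0791, 0.0])]
top white_pot [(0.67, [277.0, 122.0, 309.0, 166.0])]
   pin [(0.85, [294.5, 148.6], [0.8216, 0.0336, 0.0])]
top yellow_tray [(0.7, [402.0, 274.0, 503.0, 358.0])]
   pin [(0.52, [295.5, 148.8], [0.8212, 0.0314, 0.0])]
top blue_tray [(0.74, [129.0, 261.0, 238.0, 351.0])]
   pin [(0.66, [185.8, 300.0], [0.4864, 0.2591, 0.
[... 737 characters left out ...]
.0, 263.0, 239.0])]
   pin []
scene white_carton [(0.64, [262.0, 227.0, 299.0, 268.0])]
   pin [(0.91, [281.8, 254.2], [0.6912, 0.0617, -0.0])]
scene steel_die [(0.76, [315.0, 261.0, 334.0, 288.0])]
   pin [(0.7, [321.9, 278.4], [0.5584, 0.0694, 0.0])]
scene white_pot [(0.59, [234.0, 203.0, 265.0, 235.0])]
   pin [(0.8, [252.6, 229.2], [0.8183, 0.0332, -0.0])]
scene yellow_tray [(0.66, [391.0, 184.0, 464.0, 244.0])]
   pin [(0.96, [427.5, 209.9], [0.4658, -0.3168, 0.0])]
scene blue_tray [(0.75, [236.0, 300.0, 358.0, 407.0])]
   pin [(0.65, [297.5, 349.1], [0.4838, 0.2608, 0.0])]
scene marker_mid [(0.92, [352.0, 270.0, 382.0, 309.0])]
   pin [(0.8, [369.5, 287.9], [0.445, 0.0353, 0.009])]
1.8
```

View pics/topA.png

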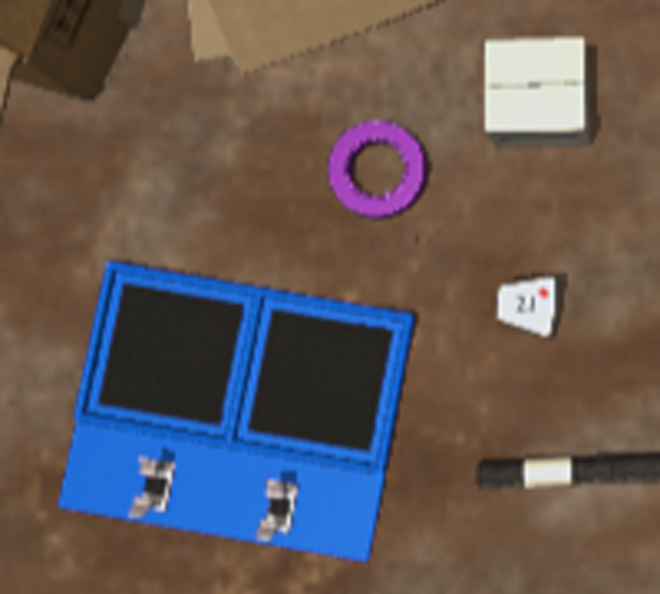

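View pics/topB.png

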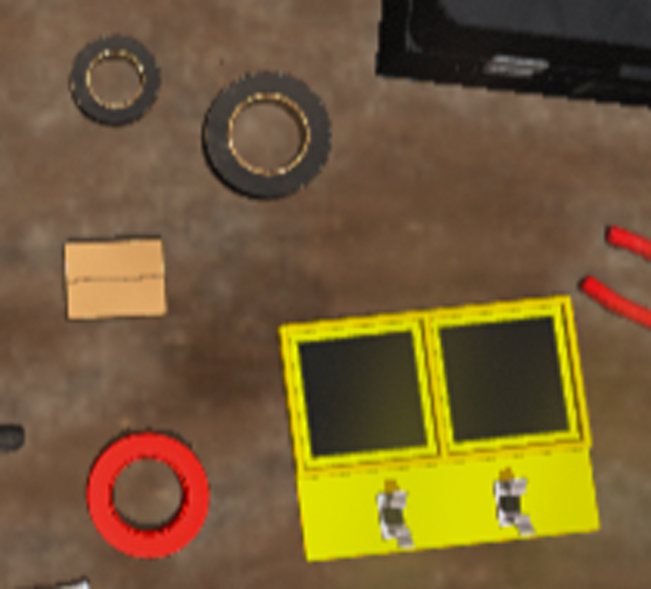

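```bash
cat > fit.py <<'E'
from h import *
from scipy.optimize import minimize
S=8
def box(x0,x1,y0,y1,z0,z1): return np.array([[x,y,z] for x in(x0,x1) for y in(y0,y1) for z in(z0,z1)])/1000.
def ring(d,h): a=np.linspace(0,2*np.pi,40,endpoint=False); return np.vstack([np.c_[d/2*np.cos(a),d/2*np.sin(a),0*a+z] for z in(0,h)])/1000.
tray=np.vstack([box(-85,75,-101,101,0,6),box(-28,75,-101,101,6,14)])
M=dict(yellow_tray=tray,blue_tray=tray,brown_carton=box(-25.5,25.5,-33,33,0,46),white_carton=box(-29.5,29.5,-31,31,0,71),tape_roll=ring(62,19),white_pot=ring(71,69))
def place(P,x,y,a):
    c,s=np.cos(a),np.sin(a);return P@np.array([[c,-s,0],[s,c,0],[0,0,1]]).T+[x,y,0]
def hullmask(E,P):
    p=w2p(E,P);h=cv2.convexHull(((p+.5)*16*4).astype(np.int32)) # 4x supersample
    m=np.zeros((480*4,640*4),np.uint8);cv2.fillConvexPoly(m,h,1,lineType=8,shift=4);return m
def fit(name,masks,x0,yaw=True):
    Es={n:ext(n) for n in masks}
    big={n:cv2.resize(m.astype(np.uint8),None,fx=4,fy=4,interpolation=0)>0 for n,m in masks.items()}
    def cost(v):
        a=v[2]/10 if yaw else 0;c=0
        for n in masks:
            h=hullmask(Es[n],place(M[name],v[0]/100,v[1]/100,a))>0
            c+=1-(h&big[n]).sum()/(h|big[n]).sum()
        return c/len(masks)
    v0=np.array([x0[0]*100,x0[1]*100,x0[2]*10]);best=None
    for da in ((-1.5,0,1.5) if yaw else (0,)):
        v=v0+[0,0,da]
        r=minimize(cost,v,method='Nelder-Mead',options=dict(initial_simplex=[v,v+[1,0,0],v+[0,1,0],v+[0,0,1]],xatol=.01,fatol=1e-4))
        if best is None or r.fun<best.fun:best=r
    return best.x[0]/100,best.x[1]/100,best.x[2]/10,best.fun
E
python3 - <<'E'
from fit import *
im={n:np.load(f'im_{n}.npy') for n in('top','scene')}
def col(n,k,rect):
    hsv=cv2.cvtColor(im[n],cv2.COLOR_RGB2HSV);lo,hi=dict(yellow=((22,140,90),(35,255,255)),blue=((100,150,80),(125,255,255)))[k]
    m=cv2.inRange(hsv,lo,hi);l,t,r,b=[int(v) for v in rect];q=np.zeros_like(m);q[t-8:b+8,l-8:r+8]=m[t-8:b+8,l-8:r+8]
    q=cv2.morphologyEx(q,cv2.MORPH_OPEN,np.ones((2,2)))
    nn,lab,st,_=cv2.connectedComponentsWithStats(q);q=(lab==1+np.argmax(st[1:,4])).astype(np.uint8)
    ys,xs=np.nonzero(q);h=cv2.convexHull(np.c_[xs,ys].astype(np.int32));o=np.zeros_like(m);cv2.fillConvexPoly(o,h,1);return o>0
R=dict(top=dict(yellow=(402,274,503,358),blue=(129,261,238,351)),scene=dict(yellow=(391,184,464,244),blue=(236,300,358,407)))
for k,x0 in (('yellow',(.4658,-.3168,.1)),('blue',(.485,.26,-.15))):
    ms={n:col(n,k,R[n][k]) for n in im}
    for sub in (['top'],['scene'],['top','scene']):
        print(k,sub,np.round(fit(k+'_tray',{n:ms[n] for n in sub},x0),4))
I=dict(brown_carton=(0,0,(.556,-.08,0)),white_carton=(0,0,(.68,.07,0)),tape_roll=(3,1,(.695,-.084,0)),white_pot=(0,0,(.82,.033,0)))
for k,(a,b,x0) in I.items():
    ms=dict(top=np.load(f'm_top_{k}.npy')[a],scene=np.load(f'm_scene_{k}.npy')[b])
    for sub in (['top'],['scene'],['top','scene']):
        print(k,sub,np.round(fit(k,{n:ms[n] for n in sub},x0,k not in('tape_roll','white_pot')),4))
for n in im:
    m=np.load(f'm_{n}_marker_mid.npy')[0];ys,xs=np.nonzero(m);W=p2w(ext(n),np.c_[xs,ys],.009)
    (c,sz,a)=cv2.minAreaRect((W[:,:2]*1000).astype(np.float32));u=np.linalg.svd(W[:,:2]-W[:,:2].mean(0),full_matrices=False)[2][0]
    print('marker',n,c,sz,'dir',np.arctan2(u[1],u[0]))
    m=np.load(f'm_{n}_steel_die.npy')[0];ys,xs=np.nonzero(m);print('die',n,p2w(ext(n),[[xs.mean(),ys.mean()]],.05))
E
```

```text
yellow ['top'] [ 0.4603 -0.3052  0.1114  0.023 ]
yellow ['scene'] [ 0.4599 -0.3042  0.0962  0.0386]
yellow ['top', 'scene'] [ 0.4603 -0.3047  0.1096  0.0328]
blue ['top'] [ 0.4814  0.2637 -0.1564  0.0141]
blue ['scene'] [ 0.4829  0.2645 -0.1657  0.0363]
blue ['top', 'scene'] [ 0.4819  0.2642 -0.1586  0.0272]
brown_carton ['top'] [ 0.5523 -0.0803  0.0753  0.0543]
brown_carton ['scene'] [ 0.557  -0.0832  0.1571  0.0689]
brown_carton ['top', 'scene'] [ 0.5534 -0.0806  0.0834  0.1012]
white_carton ['top'] [0.6803 0.0755 0.0145 0.0494]
white_carton ['scene'] [ 0.6829  0.0738 -0.0119  0.0436]
white_carton ['top', 'scene'] [0.6814 0.075  0.0141 0.0519]
tape_roll ['top'] [ 0.6928 -0.0809  0.0351  0.3076]
tape_roll ['scene'] [ 0.6969 -0.0843  0.0215  0.1047]
tape_roll ['top', 'scene'] [ 0.6941 -0.0816  0.0268  0.236 ]
white_pot ['top'] [ 0.8192  0.0345 -0.0205  0.1463]
white_pot ['scene'] [0.8262 0.0273 0.006  0.1571]
white_pot ['top', 'scene'] [0.8209 0.0331 0.1218 0.1589]
marker top (442.5697021484375, 44.34442138671875) (19.425609588623047, 130.8249969482422) dir 1.6297393427002835
die top [[0.54516755 0.07461797 0.05      ]]
marker scene (444.3282775878906, 44.69570541381836) (20.539321899414062, 138.25537109375) dir 1.6358381889283093
die scene [[0.53488833 0.09184362 0.05      ]]
```

```bash
cat > plan.py <<'E'
from h import *
def phi(s):
    R=Rn.from_euler('xyz',s['tool_rot']).as_matrix();return np.arctan2(R[1,1],R[0,1]),R
def plan(x,y,z,ph,s=None):
    """prints total shift in tool frame(mm) and turn (about tool x) to reach target, straight-down"""
    s=s or observe();p,R=phi(s)
    d=R.T@(np.array([x,y,z])-s['position'])*1000
    c,q=np.cos(ph),np.sin(ph);Rt=np.array([[0,c,q],[0,q,-c],[-1,0,0]])
    rv=Rn.from_matrix(R.T@Rt).as_rotvec()
    print('clk %.2f pos %s phi %.4f w %.4f F %s'%(s['clock'],np.round(s['position']*1000,1),p,s['grip_width'],np.round(s['force'],1)))
    print(' shift',np.round(d,1),'turn',np.round(rv,3))
E
python3 - <<'E'
from plan import *
s=observe();print(phi(s));plan(.694,-.082,.2,0);plan(.694,-.082,.2,np.pi/2);plan(.694,-.082,.2,-np.pi/2)
im=grab_frame('wrist');cv2.imwrite('pics/w0.png',im[:,:,::-1])
E
```

```text
(np.float64(-1.2140580273441275), array([[-1.40999448e-06,  3.49219749e-01, -9.37040857e-01],
       [ 6.62891714e-05, -9.37040855e-01, -3.49219748e-01],
       [-9.99999998e-01, -6.26080599e-05, -2.18282654e-05]]))
clk 1.80 pos [ 218.3 -585.6  242.3] phi -1.2141 w 0.0856 F [1.  0.5 0.2]
 shift [  42.3 -305.8 -621.6] turn [-1.214 -0.     0.   ]
clk 1.80 pos [ 218.3 -585.6  242.3] phi -1.2141 w 0.0856 F [1.  0.5 0.2]
 shift [  42.3 -305.8 -621.6] turn [-2.785 -0.    -0.   ]
clk 1.80 pos [ 218.3 -585.6  242.3] phi -1.2141 w 0.0856 F [1.  0.5 0.2]
 shift [  42.3 -305.8 -621.6] turn [ 0.357 -0.     0.   ]
```

View pics/w0.png

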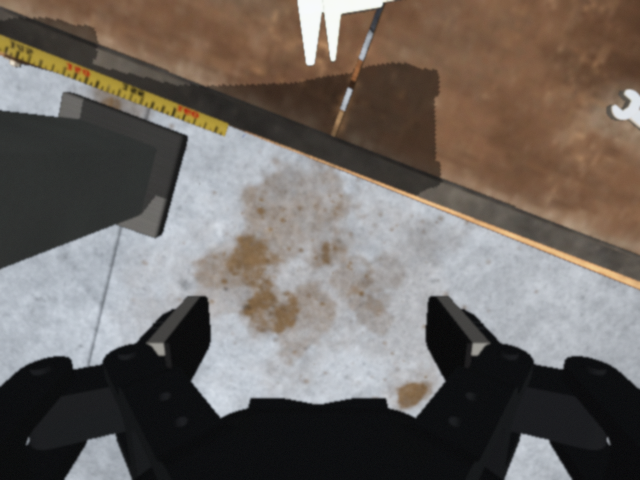

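```bash
cat >> plan.py <<'E'
def rows(x,y,z,ph,n=None,step=46,s=None):
    s=s or observe();p,R=phi(s);P=np.array([x,y,z])
    dist=np.linalg.norm(P-s['position'])*1000
    c,q=np.cos(ph),np.sin(ph);Rt=np.array([[0,c,q],[0,q,-c],[-1,0,0]])
    rv=Rn.from_matrix(R.T@Rt).as_rotvec()
    n=n or int(max(np.ceil(dist/step),np.ceil(np.abs(rv).max()/.13),1))
    out=[];cur=R
    for i in range(n):
        d=cur.T@(P-s['position'])*1000/n
        out.append([round(v,0 if n>2 else 1) for v in d]+[round(v/n,3) for v in rv]);cur=cur@Rn.from_rotvec(rv/n).as_matrix()
    print('clk %.2f pos %s phi %.4f w %.4f F %s'%(s['clock'],np.round(s['position']*1000,1),p,s['grip_width'],np.round(s['force'],1)))
    print(n,'rows:',str([[float(a) if a else 0 for a in r] for r in out]).replace('.0,',','))
E
python3 - <<'E'
from plan import *
rows(.694-.03,-.082,.15,0,n=16)
ci=camera_info('wrist');T=np.linalg.inv(np.array(ci['tool_from_camera']))
for x in (-.01,-.002,0,.005,.011):
    print(x,w2p((T[:3,:3],T[:3,3],f(ci),ci['cx'],ci['cy']),[[x,-.0427,-.011],[x,-.0427,.011]]).round(0).tolist())
E
```

```text
clk 1.85 pos [ 218.3 -585.6  242.3] phi -1.2141 w 0.0855 F [-0.7  0.1 -1. ]
16 rows: [[6, -20, -37, -0.076, 0, 0], [6, -17, -38, -0.076, 0, 0], [6, -14, -40, -0.076, 0, 0], [6, -11, -41, -0.076, 0, 0], [6, -8, -41, -0.076, 0, 0], [6, -5, -42, -0.076, 0, 0], [6, -1, -42, -0.076, 0, 0], [6, 2, -42, -0.076, 0, 0], [6, 5, -42, -0.076, 0, 0], [6, 8, -41, -0.076, 0, 0], [6, 11, -41, -0.076, 0, 0], [6, 14, -40, -0.076, 0, 0], [6, 17, -38, -0.076, 0, 0], [6, 20, -37, -0.076, 0, 0], [6, 23, -35, -0.076, 0, 0], [6, 25, -33, -0.076, 0, 0]]
-0.01 [[202.0, 302.0], [206.0, 355.0]]
-0.002 [[208.0, 293.0], [212.0, 344.0]]
0 [[210.0, 291.0], [214.0, 341.0]]
0.005 [[213.0, 286.0], [217.0, 335.0]]
0.011 [[217.0, 281.0], [221.0, 328.0]]
```

Call:
{"api": "jog_arm", "payload": {"commands": [[6,-20,-37,-0.076,0,0],[6,-17,-38,-0.076,0,0],[6,-14,-40,-0.076,0,0],[6,-11,-41,-0.076,0,0],[6,-8,-41,-0.076,0,0],[6,-5,-42,-0.076,0,0],[6,-1,-42,-0.076,0,0],[6,2,-42,-0.076,0,0],[6,5,-42,-0.076,0,0],[6,8,-41,-0.076,0,0],[6,11,-41,-0.076,0,0],[6,14,-40,-0.076,0,0],[6,17,-38,-0.076,0,0],[6,20,-37,-0.076,0,0],[6,23,-35,-0.076,0,0],[6,25,-33,-0.076,0,0]], "gripper": 0, "newtons": 40}}

```text
clock: 3.45
position: [0.6672, -0.0602, 0.1429]
tool_rot: [0.353, 1.564, -1.18]
force: [-0.0, -0.3, 0.6]
grip_width: 0.0853
```

```bash
python3 - <<'E'
from plan import *
rows(.694,-.082,.13,0)
s=observe();im=grab_frame('wrist');cv2.imwrite('pics/w1.png',im[:,:,::-1])
E=ext('wrist',s)
for d in nets.silhouettes('wrist','tape_roll'):print(d['p'],d['rect'],p2w(E,[(d['rect'][0]+d['rect'][2])/2,(d['rect'][1]+d['rect'][3])/2],.01))
E
```

```text
clk 3.45 pos [667.2 -60.2 142.9] phi 0.0382 w 0.0853 F [-0.  -0.3  0.6]
1 rows: [[13.1, 25.9, 22.7, 0.038, 0.007, -0.003]]
0.95 [312.5, 219.0, 395.7, 304.1] [[ 0.69690331 -0.08049458  0.01      ]]
0.88 [440.8, 262.1, 525.1, 342.8] [[ 0.80209295 -0.11101963  0.01      ]]
0.69 [242.7, 324.1, 354.8, 403.8] [[ 0.65638793 -0.17254666  0.01      ]]
0.64 [0.0, 222.6, 49.8, 332.4] [[ 0.44121887 -0.10311949  0.01      ]]
0.15 [299.4, 0.0, 409.4, 89.7] [[0.68724434 0.07005023 0.01      ]]
```

View pics/w1.png

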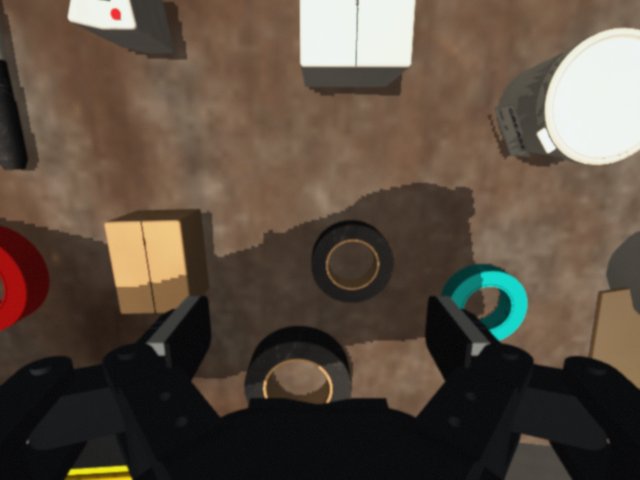

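Call:
{"api": "jog_arm", "payload": {"commands": [[20,28.7,21,0.038,0.007,-0.003],[40,0,0,0,0,0],[40,0,0,0,0,0],[15,0,0,0,0,0],[0,0,0,0,0,0]]}}

```text
clock: 4.05
position: [0.7005, -0.0731, 0.0242]
tool_rot: [2.732, 1.566, 1.169]
force: [0.9, 0.1, 1.0]
grip_width: 0.0852
```

```bash
python3 - <<'E'
from plan import *
rows(.6955,-.081,.015,0)
s=observe();im=grab_frame('wrist');cv2.imwrite('pics/w2.png',im[:,:,::-1])
E
```

```text
clk 4.05 pos [700.5 -73.1  24.2] phi 0.0075 w 0.0852 F [0.9 0.1 1. ]
1 rows: [[9.2, -5.1, 7.9, 0.007, -0.004, -0.002]]
```

View pics/w2.png

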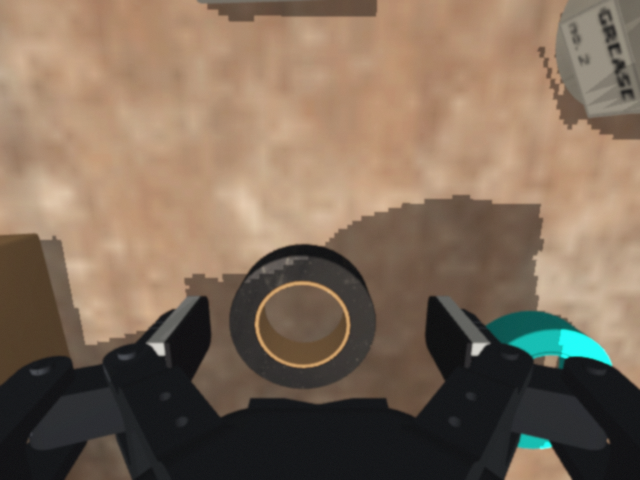

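```bash
python3 - <<'E'
from plan import *
print(p2w(ext('wrist'),[[302,325]],.019), w2p(ext('wrist'),observe()['position']))
E
```

```text
[[ 0.69471435 -0.08033891  0.019     ]] [[316.90202237 316.44908658]]
```

Call:
{"api": "jog_arm", "payload": {"commands": [[5,-5.8,7.3,0.007,-0.004,-0.002],[4,0,0,0,0,0],[1,0,0,0,0,0]]}}

```text
clock: 4.4
position: [0.6969, -0.0816, 0.0196]
tool_rot: [1.458, 1.564, -0.113]
force: [0.5, -0.1, -0.0]
grip_width: 0.0854
```

Call:
{"api": "jog_arm", "payload": {"commands": [[0,0,0,0,0,0],[0,0,0,0,0,0],[0,0,0,0,0,0],[0,0,0,0,0,0],[0,0,0,0,0,0],[0,0,0,0,0,0]], "gripper": 255, "newtons": 40}}

```text
clock: 5.0
position: [0.6981, -0.0816, 0.0223]
tool_rot: [1.468, 1.561, -0.104]
force: [0.6, -0.1, -1.3]
grip_width: 0.0592
```

```bash
python3 - <<'E'
from plan import *
rows(.6955,-.081,.015,0)
s=observe();im=grab_frame('wrist');cv2.imwrite('pics/w3.png',im[:,:,::-1])
E
```

```text
clk 5.00 pos [698.1 -81.6  22.3] phi -0.0010 w 0.0592 F [ 0.6 -0.1 -1.3]
1 rows: [[7.2, -2.6, -0.6, -0.001, 0.001, -0.009]]
```

View pics/w3.png

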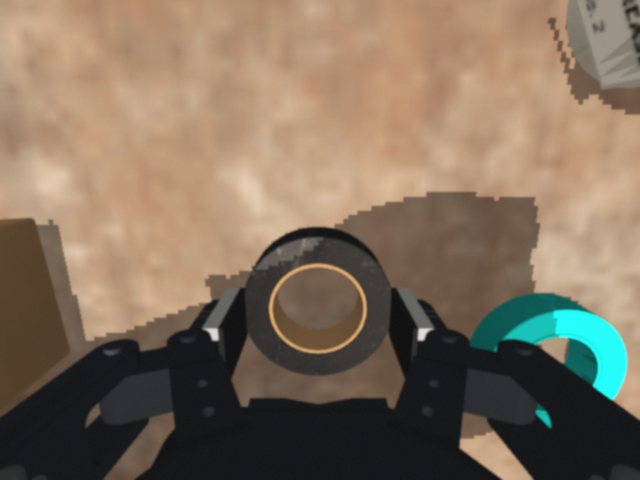

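Call:
{"api": "jog_arm", "payload": {"commands": [[0,0,0,0,0,0],[0,0,0,0,0,0],[6,0,-1.5,0,0,-0.009],[5,0,0,0,0,0],[3,0,0,0,0,0]], "gripper": 0}}

```text
clock: 5.55
position: [0.6984, -0.0799, 0.0073]
tool_rot: [0.088, 1.57, -1.484]
force: [0.0, 0.2, -0.8]
grip_width: 0.085
```

```bash
python3 - <<'E'
from plan import *
rows(.6955,-.081,.015,0)
s=observe();print(s['qd'].round(3));im=grab_frame('wrist');cv2.imwrite('pics/w4.png',im[:,:,::-1]);print(observe()['position'])
E
```

```text
clk 5.55 pos [698.4 -79.9   7.3] phi -0.0011 w 0.0850 F [ 0.   0.2 -0.8]
1 rows: [[-7.7, -2.9, 1.1, -0.001, 0.001, 0]]
[-0.01   0.048  0.011 -0.002  0.014 -0.039 -0.01 ]
[ 0.69808467 -0.07983649  0.00686081]
```

View pics/w4.png

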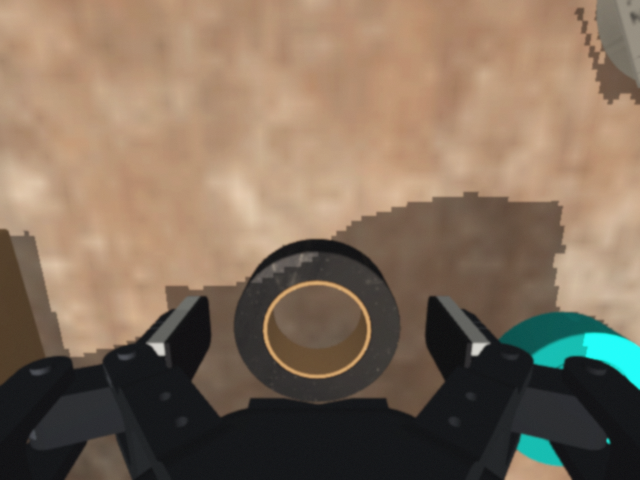

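Call:
{"api": "jog_arm", "payload": {"commands": [[-7,0,0.5,0,0,0],[0,0,0,0,0,0]]}}

```text
clock: 5.8
position: [0.698, -0.0803, 0.014]
tool_rot: [-0.961, 1.569, -2.532]
force: [0.2, 0.4, -0.7]
grip_width: 0.0852
```

Call:
{"api": "jog_arm", "payload": {"commands": [[0,0,0,0,0,0],[0,0,0,0,0,0],[0,0,0,0,0,0],[0,0,0,0,0,0],[0,0,0,0,0,0]], "gripper": 255}}

```text
clock: 6.3
position: [0.6983, -0.0805, 0.0151]
tool_rot: [0.092, 1.57, -1.48]
force: [0.1, 0.2, -0.7]
grip_width: 0.0602
```

```bash
python3 - <<'E'
from plan import *
rows(.6955,-.081,.015,0)
s=observe();print(s['qd'].round(3));im=grab_frame('wrist');cv2.imwrite('pics/w5.png',im[:,:,::-1]);print(observe()['position'])
E
```

```text
clk 6.30 pos [698.3 -80.5  15.1] phi -0.0011 w 0.0602 F [ 0.1  0.2 -0.7]
1 rows: [[0.1, -2.8, 0.5, -0.001, 0.001, 0]]
[ 0.002 -0.001 -0.001 -0.     0.001  0.    -0.   ]
[ 0.69827535 -0.0804886   0.01507315]
```

View pics/w5.png

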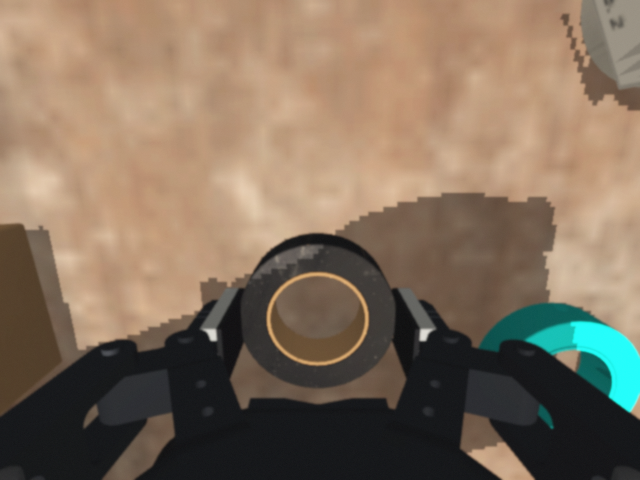

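Call:
{"api": "jog_arm", "payload": {"commands": [[-30,0,0,0,0,0],[-40,0,0,0,0,0]]}}

```text
clock: 6.55
position: [0.6951, -0.0801, 0.0809]
tool_rot: [-1.549, 1.562, -3.12]
force: [-0.8, -0.7, -0.5]
grip_width: 0.0596
```

```bash
python3 - <<'E'
from plan import *
from fit import place
for l in ((23,49,0),(23,-49,0),(-60,0,0)):
  print('Y',place(np.array([l])/1000,.4603,-.3047,.110).round(4),'B',place(np.array([l])/1000,.4818,.2640,-.158).round(4))
rows(.4885,-.3509,.085,.11)
E
```

```text
Y [[ 0.4778 -0.2535  0.    ]] B [[0.5122 0.3088 0.    ]]
Y [[ 0.4885 -0.3509  0.    ]] B [[0.4968 0.212  0.    ]]
Y [[ 0.4007 -0.3113  0.    ]] B [[0.4225 0.2734 0.    ]]
clk 6.55 pos [695.1 -80.1  80.9] phi -0.0004 w 0.0596 F [-0.8 -0.7 -0.5]
8 rows: [[0, -26, 34, -0.014, 0, 0.001], [0, -26, 34, -0.014, 0, 0.001], [0, -27, 33, -0.014, 0, 0.001], [0, -27, 33, -0.014, 0, 0.001], [0, -28, 32, -0.014, 0, 0.001], [0, -28, 32, -0.014, 0, 0.001], [0, -29, 32, -0.014, 0, 0.001], [0, -29, 31, -0.014, 0, 0.001]]
```

Call:
{"api": "jog_arm", "payload": {"commands": [[-2,-26,34,-0.014,0,0.001],[-2,-26,34,-0.014,0,0.001],[0,-27,33,-0.014,0,0.001],[0,-27,33,-0.014,0,0.001],[0,-28,32,-0.014,0,0.001],[0,-28,32,-0.014,0,0.001],[0,-29,32,-0.014,0,0.001],[0,-29,31,-0.014,0,0.001],[0,0,0,0,0,0],[0,0,0,0,0,0]]}}

```text
clock: 7.55
position: [0.483, -0.3614, 0.0898]
tool_rot: [1.399, 1.563, -0.055]
force: [0.0, 0.7, -0.1]
grip_width: 0.0601
```

```bash
python3 - <<'E'
from plan import *
rows(.4885,-.3509,.04,.11)
s=observe();im=grab_frame('wrist');
E=ext('wrist',s)
from fit import place
for l in ((-23,3,14),(69,3,14),(-23,-3,14),(-23,-95,14),(69,-95,14),(69,-3,14)):
    p=w2p(E,place(np.array([l])/1000,.4603,-.3047,.110))[0];cv2.circle(im,tuple(int(round(v)) for v in p),3,(255,0,255),1)
cv2.imwrite('pics/w6.png',im[:,:,::-1])
E
```

```text
clk 7.55 pos [ 483.  -361.4   89.8] phi 0.1170 w 0.0601 F [ 0.   0.7 -0.1]
2 rows: [[24.9, 3.2, -4.9, 0.003, 0.001, -0.004], [24.9, 3.2, -4.9, 0.003, 0.001, -0.004]]
```

View pics/w6.png

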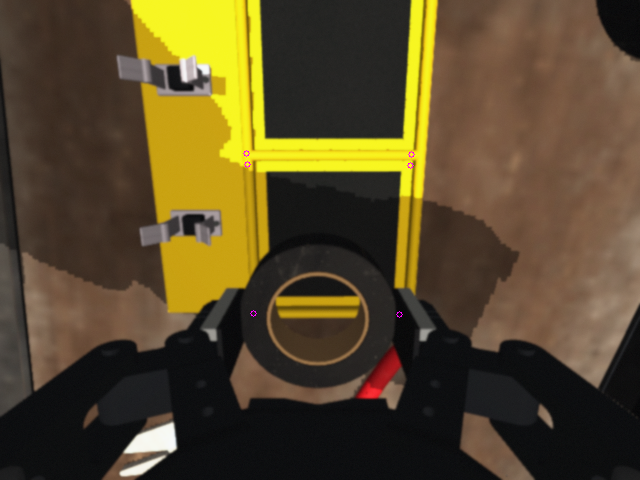

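Call:
{"api": "jog_arm", "payload": {"commands": [[24,5.5,-9.5,0.007,0,-0.004],[20,0,0,0,0,0],[0,0,0,0,0,0],[0,0,0,0,0,0]]}}

```text
clock: 8.0
position: [0.4906, -0.3485, 0.0457]
tool_rot: [1.181, 1.565, -0.276]
force: [0.5, -0.1, -0.3]
grip_width: 0.0599
```

```bash
python3 - <<'E'
from plan import *
rows(.4885,-.3509,.022,.11)
E
```

```text
clk 8.00 pos [ 490.6 -348.5   45.7] phi 0.1133 w 0.0599 F [ 0.5 -0.1 -0.3]
1 rows: [[23.7, -2.5, 2, 0.003, 0.002, -0.005]]
```

Call:
{"api": "jog_arm", "payload": {"commands": [[14,-1.5,1.2,0,0,-0.004],[8,0,0,0,0,0],[0,0,0,0,0,0],[0,0,0,0,0,0]]}}

```text
clock: 8.4
position: [0.4905, -0.3499, 0.0236]
tool_rot: [0.647, 1.566, -0.809]
force: [-0.2, -0.4, -0.1]
grip_width: 0.0601
```

```bash
python3 - <<'E'
from plan import *
rows(.4885,-.3509,.022,.11)
im=grab_frame('wrist');cv2.imwrite('pics/w7.png',im[:,:,::-1])
E
```

```text
clk 8.40 pos [ 490.5 -349.9   23.6] phi 0.1143 w 0.0601 F [-0.2 -0.4 -0.1]
1 rows: [[1.6, -2.1, 0.7, 0.004, 0.003, -0.003]]
```

View pics/w7.png

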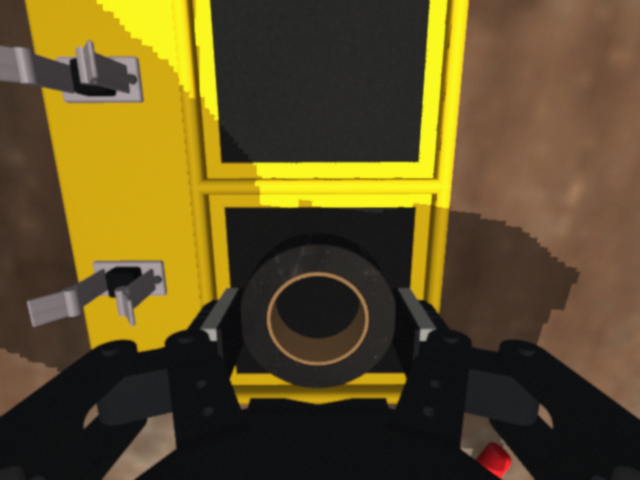

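Call:
{"api": "jog_arm", "payload": {"commands": [[2,-1,0,0,0,0],[0,0,0,0,0,0]]}}

```text
clock: 8.65
position: [0.4896, -0.3503, 0.022]
tool_rot: [0.682, 1.566, -0.775]
force: [-0.2, 0.6, -1.1]
grip_width: 0.0596
```

Call:
{"api": "jog_arm", "payload": {"commands": [[0,0,0,0,0,0],[0,0,0,0,0,0],[0,0,0,0,0,0],[-20,0,0,0,0,0],[-40,0,0,0,0,0],[-40,0,0,0,0,0]], "gripper": 0}}

```text
clock: 9.25
position: [0.4872, -0.3485, 0.1206]
tool_rot: [-2.054, 1.568, 2.773]
force: [0.8, -0.9, 0.6]
grip_width: 0.0855
```

```bash
python3 - <<'E'
from plan import *
im=grab_frame('wrist');cv2.imwrite('pics/w8.png',im[:,:,::-1])
rows(.5534-.005,-.0806-.03,.13,.05)
E
```

```text
clk 9.30 pos [ 489.5 -349.8  126.9] phi 0.1144 w 0.0851 F [ 4.7 -2.6  7.9]
6 rows: [[-1, 14, -38, 0.011, 0.001, -0.001], [-1, 14, -39, 0.011, 0.001, -0.001], [-1, 13, -39, 0.011, 0.001, -0.001], [-1, 13, -39, 0.011, 0.001, -0.001], [-1, 13, -39, 0.011, 0.001, -0.001], [-1, 12, -39, 0.011, 0.001, -0.001]]
```

View pics/w8.png

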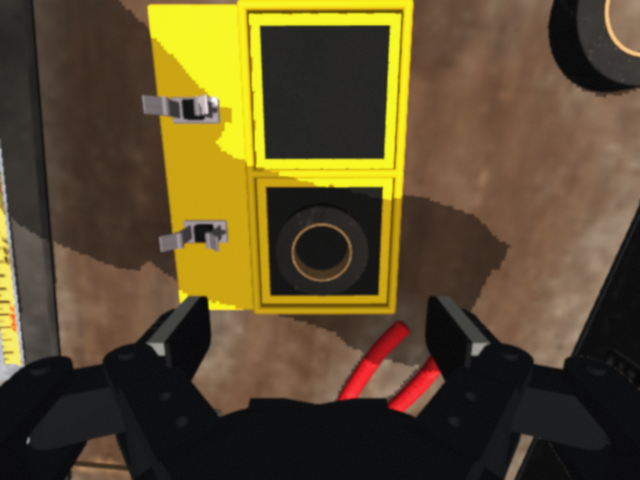

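Call:
{"api": "jog_arm", "payload": {"commands": [[-1,14,-38,0.011,0.001,-0.001],[-1,14,-39,0.011,0.001,-0.001],[-1,13,-39,0.011,0.001,-0.001],[-1,13,-39,0.011,0.001,-0.001],[-1,13,-39,0.011,0.001,-0.001],[-1,12,-36,0.011,0.001,-0.001],[0,0,0,0,0,0]]}}

```text
clock: 10.0
position: [0.5521, -0.1077, 0.1368]
tool_rot: [1.289, 1.566, -0.241]
force: [0.1, -1.1, -0.5]
grip_width: 0.0849
```

```bash
python3 - <<'E'
from plan import *
s=observe();im=grab_frame('wrist');cv2.imwrite('pics/w9.png',im[:,:,::-1])
E=ext('wrist',s);print(s['position'],phi(s)[0],s['qd'].round(2))
for d in nets.silhouettes('wrist','brown_carton'):
    print(d['p'],d['rect']); 
hsv=cv2.cvtColor(im,cv2.COLOR_RGB2HSV)
np.save('im_w.npy',im);np.save('E_w.npy',np.array(E,dtype=object),allow_pickle=True)
E
```

```text
[ 0.55210637 -0.1076917   0.13676986] 0.040707827002339256 [ 0.04 -0.    0.05  0.01  0.01  0.    0.04]
0.56 [280.8, 155.1, 363.5, 259.1]
```

View pics/w9.png

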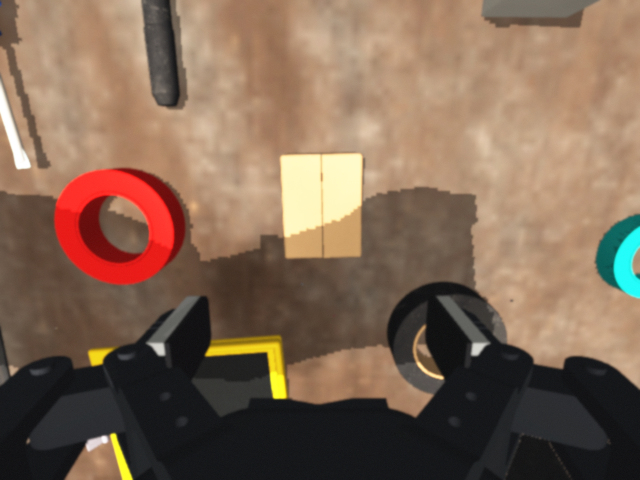

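```bash
python3 - <<'E'
from plan import *
E=tuple(np.load('E_w.npy',allow_pickle=True))
W=p2w(E,[(281,154.5),(362.5,152.5),(360.5,257.5),(286,258.5)],.046);print(W.round(4),W.mean(0))
a=W[1]-W[0],W[2]-W[3],W[0]-W[3],W[1]-W[2]
print([ (np.linalg.norm(v).round(4),np.degrees(np.arctan2(v[1],v[0])).round(1)) for v in a])
E
```

```text
[[ 0.5285 -0.0479  0.046 ]
 [ 0.5772 -0.0447  0.046 ]
 [ 0.5808 -0.1106  0.046 ]
 [ 0.5326 -0.1132  0.046 ]] [ 0.55476383 -0.0790847   0.046     ]
[(np.float64(0.0489), np.float64(3.7)), (np.float64(0.0482), np.float64(3.1)), (np.float64(0.0654), np.float64(93.7)), (np.float64(0.066), np.float64(93.1))]
```

```bash
python3 - <<'E'
from plan import *
rows(.5548,-.0791,.06,.059)
E
```

```text
clk 10.10 pos [ 550.8 -112.6  136.3] phi 0.0366 w 0.0853 F [ 0.2 -0.5 -0.2]
2 rows: [[38.1, 2.5, -16.8, -0.011, 0.002, -0.001], [38.1, 2.7, -16.7, -0.011, 0.002, -0.001]]
```

Call:
{"api": "jog_arm", "payload": {"commands": [[30,2.5,-17,-0.012,0.002,-0.001],[30,2.5,-17,-0.012,0.002,-0.001],[0,0,0,0,0,0],[0,0,0,0,0,0]]}}

```text
clock: 10.5
position: [0.5545, -0.0843, 0.0755]
tool_rot: [0.602, 1.568, -0.915]
force: [0.6, -0.0, 0.5]
grip_width: 0.0856
```

```bash
python3 - <<'E'
from plan import *
rows(.5548,-.0791,.025,.059)
im=grab_frame('wrist');cv2.imwrite('pics/w10.png',im[:,:,::-1])
E
```

```text
clk 10.50 pos [554.5 -84.3  75.5] phi 0.0546 w 0.0856 F [ 0.6 -0.   0.5]
2 rows: [[25.3, 0.2, -2.6, -0.002, 0.001, -0.001], [25.3, 0.3, -2.6, -0.002, 0.001, -0.001]]
```

View pics/w10.png

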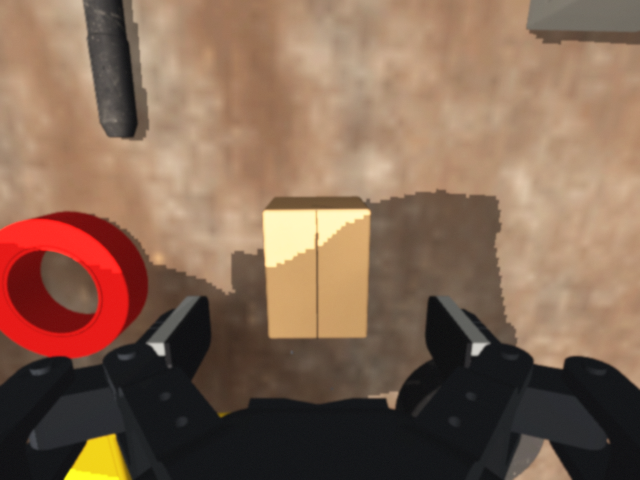

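Call:
{"api": "jog_arm", "payload": {"commands": [[25,0.3,-3,-0.003,0,0],[24,0,-2,0,0,0],[2,0,0,0,0,0],[0,0,0,0,0,0]]}}

```text
clock: 10.95
position: [0.557, -0.0853, 0.0285]
tool_rot: [0.932, 1.561, -0.588]
force: [0.3, -0.1, -0.0]
grip_width: 0.0857
```

Call:
{"api": "jog_arm", "payload": {"commands": [[0,0,0,0,0,0],[0,0,0,0,0,0],[0,0,0,0,0,0],[0,0,0,0,0,0],[0,0,0,0,0,0],[0,0,0,0,0,0]], "gripper": 255, "newtons": 30}}

```text
clock: 11.55
position: [0.5588, -0.0872, 0.0331]
tool_rot: [1.044, 1.556, -0.479]
force: [-0.8, 0.9, -2.1]
grip_width: 0.0495
```

```bash
python3 - <<'E'
from plan import *
im=grab_frame('wrist');cv2.imwrite('pics/w11.png',im[:,:,::-1])
rows(.4778,-.2535,.12,.11)
E
```

```text
clk 11.60 pos [558.8 -87.2  33. ] phi 0.0483 w 0.0491 F [ 0.3 -0.3 -1.6]
5 rows: [[-17, -18, 33, -0.012, 0.002, -0.003], [-17, -18, 32, -0.012, 0.002, -0.003], [-17, -18, 32, -0.012, 0.002, -0.003], [-17, -19, 32, -0.012, 0.002, -0.003], [-17, -19, 32, -0.012, 0.002, -0.003]]
```

View pics/w11.png

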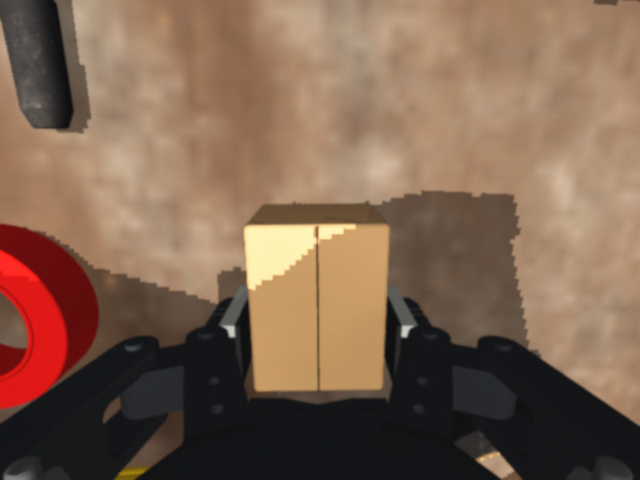

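Call:
{"api": "jog_arm", "payload": {"commands": [[-30,0,0,0,0.005,-0.008],[-30,-10,16,-0.01,0.005,-0.007],[-5,-18,30,-0.012,0,0],[0,-18,30,-0.012,0,0],[0,-18,30,-0.012,0,0],[0,-18,30,-0.012,0,0],[0,-10,18,0,0,0],[0,0,0,0,0,0],[0,0,0,0,0,0]]}}

```text
clock: 12.5
position: [0.4755, -0.252, 0.0997]
tool_rot: [-2.406, 1.566, 2.418]
force: [0.6, 1.1, -2.8]
grip_width: 0.0501
```

```bash
python3 - <<'E'
from plan import *
rows(.4787,-.2615,.055,.11)
im=grab_frame('wrist');cv2.imwrite('pics/w12.png',im[:,:,::-1])
E
```

```text
clk 12.50 pos [ 475.5 -252.    99.7] phi 0.1118 w 0.0501 F [ 0.6  1.1 -2.8]
1 rows: [[44.7, 2.3, 10, 0.002, -0.004, 0.003]]
```

View pics/w12.png

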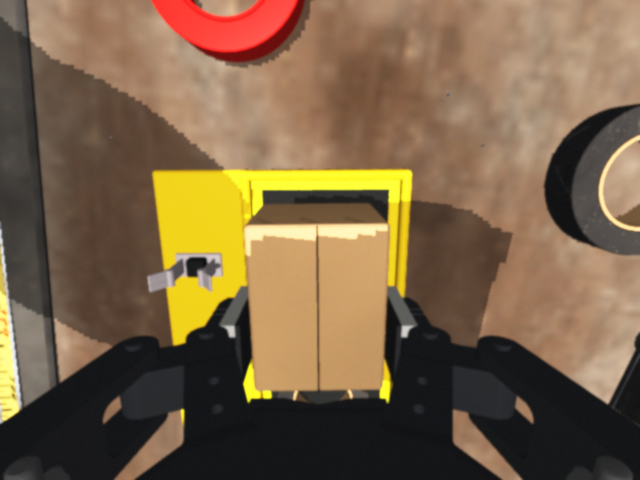

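Call:
{"api": "jog_arm", "payload": {"commands": [[15,1.5,8,0,-0.002,0.002],[22,0,0,0,0,0],[0,0,0,0,0,0],[0,0,0,0,0,0]]}}

```text
clock: 12.95
position: [0.4799, -0.2578, 0.0601]
tool_rot: [-2.904, 1.569, 1.925]
force: [0.0, 0.4, -0.4]
grip_width: 0.0494
```

```bash
python3 - <<'E'
from plan import *
from fit import place
s=observe();rows(.4787,-.2615,.0395,.11)
E=ext('wrist',s);im=grab_frame('wrist')
for l in ((-23,3,14),(69,3,14),(-23,95,14),(69,95,14)):
    p=w2p(E,place(np.array([l])/1000,.4603,-.3047,.110))[0];cv2.circle(im,tuple(int(round(v)) for v in p),3,(255,0,255),1)
# predicted bottom corner of carton
cv2.imwrite('pics/w13.png',im[:,:,::-1])
E
```

```text
clk 12.95 pos [ 479.9 -257.8   60.1] phi 0.1168 w 0.0494 F [ 0.   0.4 -0.4]
1 rows: [[20.6, -1.7, 3.6, 0.007, -0.002, 0]]
```

View pics/w13.png

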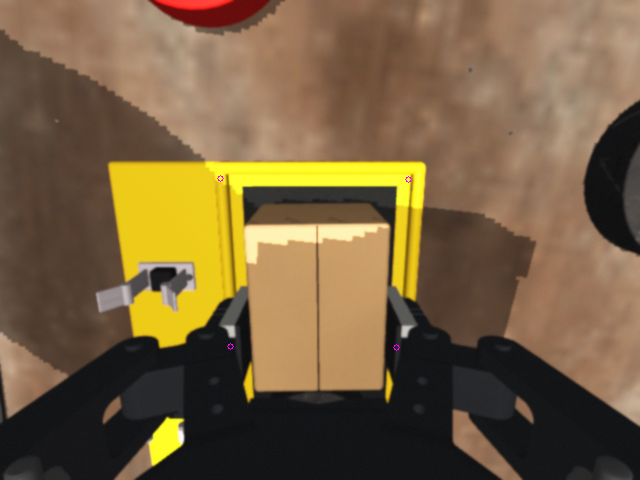

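Call:
{"api": "jog_arm", "payload": {"commands": [[5,-1.5,3.5,0.006,-0.002,0],[8,0,0,0,0,0],[4,0,0,0,0,0],[0,0,0,0,0,0],[0,0,0,0,0,0]]}}

```text
clock: 13.5
position: [0.4795, -0.2617, 0.043]
tool_rot: [0.632, 1.569, -0.828]
force: [-0.7, 0.5, -1.7]
grip_width: 0.049
```

```bash
python3 - <<'E'
from plan import *
rows(.4787,-.2615,.0395,.11)
im=grab_frame('wrist')
cv2.imwrite('pics/w14.png',im[:,:,::-1])
E
```

```text
clk 13.50 pos [ 479.5 -261.7   43. ] phi 0.1107 w 0.0490 F [-0.7  0.5 -1.7]
1 rows: [[3.5, -0.7, -0.3, 0.001, 0.001, -0.001]]
```

View pics/w14.png

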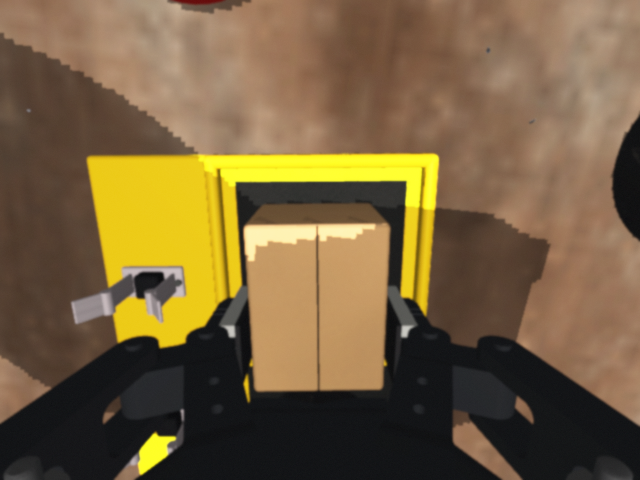

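Call:
{"api": "jog_arm", "payload": {"commands": [[3,-0.5,0,0,0,0],[1,0,0,0,0,0],[0,0,0,0,0,0]]}}

```text
clock: 13.85
position: [0.4791, -0.2618, 0.0391]
tool_rot: [0.767, 1.569, -0.693]
force: [-0.5, 1.3, -0.3]
grip_width: 0.0492
```

Call:
{"api": "jog_arm", "payload": {"commands": [[0,0,0,0,0,0],[0,0,0,0,0,0],[0,0,0,0,0,0],[0,0,0,0,0,0],[-25,0,0,0,0,0],[-40,0,0,0,0,0],[-20,0,0,0,0,0]], "gripper": 0}}

```text
clock: 14.55
position: [0.4779, -0.2607, 0.1244]
tool_rot: [-2.132, 1.568, 2.692]
force: [-0.2, -0.5, 0.2]
grip_width: 0.0853
```

```bash
python3 - <<'E'
from plan import *
im=grab_frame('wrist')
cv2.imwrite('pics/w15.png',im[:,:,::-1])
rows(.4435,.0445-.03,.12,.06)
E
```

```text
clk 14.60 pos [ 478.7 -261.2  126.4] phi 0.1114 w 0.0859 F [ 3.  -1.4  4.5]
7 rows: [[1, -1, -40, 0.007, 0, 0], [1, -1, -40, 0.007, 0, 0], [1, -1, -40, 0.007, 0, 0], [1, -1, -40, 0.007, 0, 0], [1, -2, -40, 0.007, 0, 0], [1, -2, -40, 0.007, 0, 0], [1, -2, -40, 0.007, 0, 0]]
```

View pics/w15.png

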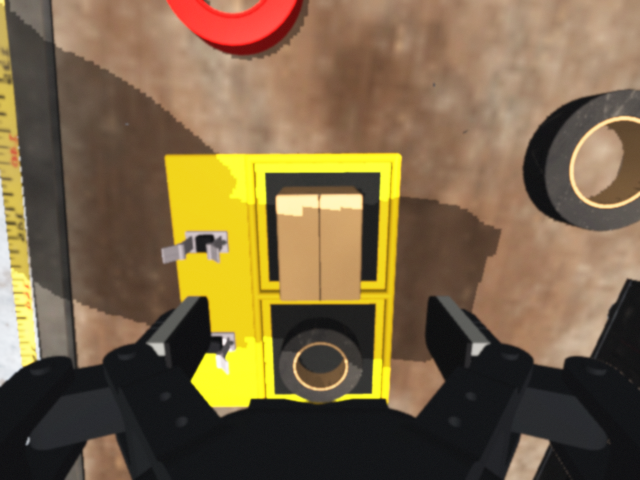

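Call:
{"api": "jog_arm", "payload": {"commands": [[1,-1,-40,0.007,0,0],[1,-1,-40,0.007,0,0],[1,-1,-40,0.007,0,0],[1,-1,-40,0.007,0,0],[1,-2,-40,0.007,0,0],[1,-2,-40,0.007,0,0],[1,-2,-36,0.007,0,0],[0,0,0,0,0,0],[0,0,0,0,0,0]]}}

```text
clock: 15.5
position: [0.444, 0.0212, 0.1199]
tool_rot: [1.215, 1.564, -0.298]
force: [-0.1, 0.4, 0.4]
grip_width: 0.085
```

```bash
python3 - <<'E'
from plan import *
from fit import place
s0=dict(position=np.array([.4787,-.2612,.1264]),tool_rot=np.array([-2.132,1.568,2.692]))
W=p2w(ext('wrist',s0),[(276,193),(362,193),(360,299),(281,300)],.052);
c,q=np.cos(.11),np.sin(.11);d=(W-[.4603,-.3047,0])[:,:2]@np.array([[c,-q],[q,c]]);print('carton in tray',(d*1000).round(1))
s=observe();im=grab_frame('wrist');E=ext('wrist',s);np.save('E_w.npy',np.array(E,dtype=object),allow_pickle=True)
cv2.imwrite('pics/w16.png',im[:,:,::-1]);print(s['position'],phi(s)[0],s['qd'].round(2))
for d in nets.silhouettes('wrist','marker_mid'):
    ys,xs=np.nonzero(d['mask']);W=p2w(E,np.c_[xs,ys],.009)
    (cc,sz,a)=cv2.minAreaRect((W[:,:2]*1000).astype(np.float32));u=np.linalg.svd(W[:,:2]-W[:,:2].mean(0),full_matrices=False)[2][0]
    print(d['p'],d['rect'],cc,sz,np.arctan2(u[1],u[0]))
E
```

```text
carton in tray [[-0.6 81.1]
 [48.5 81.2]
 [49.5 15.8]
 [ 0.6 15. ]]
[0.44398972 0.02124158 0.11990693] 0.05734442692341778 [-0.03 -0.   -0.02  0.   -0.   -0.01 -0.03]
0.9 [304.5, 102.7, 332.6, 299.6] (443.96258544921875, 45.246864318847656) (18.434797286987305, 135.49212646484375) -1.5170146848314123
```

View pics/w16.png

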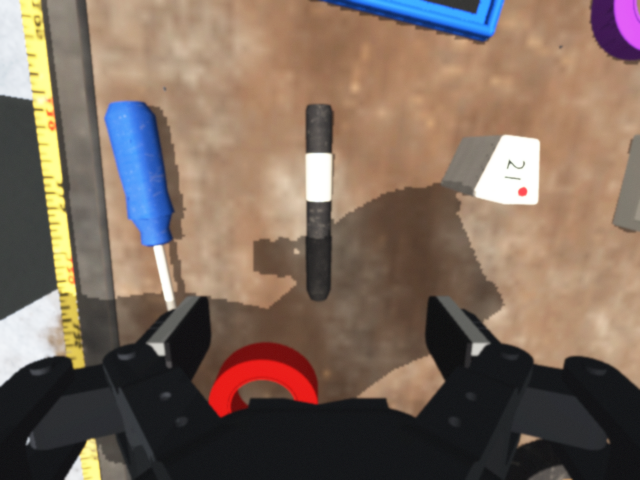

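```bash
python3 - <<'E'
from plan import *
rows(.444,.0452,.04,.055)
E
```

```text
clk 15.60 pos [444.1  20.5 119.9] phi 0.0557 w 0.0856 F [ 0.2 -1.   0.3]
2 rows: [[39.9, 0.4, -12.4, 0, 0.001, -0.003], [39.9, 0.5, -12.4, 0, 0.001, -0.003]]
```

Call:
{"api": "jog_arm", "payload": {"commands": [[35,0.5,-13,0,0.001,-0.003],[35,0.5,-13,0,0.001,-0.003],[5,0,0,0,0,0],[0,0,0,0,0,0]], "gripper": 120, "newtons": 60}}

```text
clock: 16.0
position: [0.446, 0.0419, 0.0436]
tool_rot: [0.989, 1.568, -0.534]
force: [-0.1, 0.1, 1.3]
grip_width: 0.0455
```

```bash
python3 - <<'E'
from plan import *
s=observe();rows(.444,.0452,.013,.055)
im=grab_frame('wrist');E=ext('wrist',s)
cv2.imwrite('pics/w17.png',im[:,:,::-1])
for d in nets.silhouettes('wrist','marker_mid'):
    ys,xs=np.nonzero(d['mask']);W=p2w(E,np.c_[xs,ys],.009)
    (cc,sz,a)=cv2.minAreaRect((W[:,:2]*1000).astype(np.float32));u=np.linalg.svd(W[:,:2]-W[:,:2].mean(0),full_matrices=False)[2][0]
    print(d['p'],d['rect'],cc,sz,np.arctan2(u[1],u[0]))
E
```

```text
clk 16.00 pos [446.   41.9  43.6] phi 0.0476 w 0.0455 F [-0.1  0.1  1.3]
1 rows: [[30.6, -2, -3.4, -0.007, 0.002, -0.002]]
0.89 [291.5, 134.7, 329.8, 396.1] (443.916748046875, 43.66386413574219) (18.067691802978516, 135.6086883544922) -1.5157702262929393
```

View pics/w17.png

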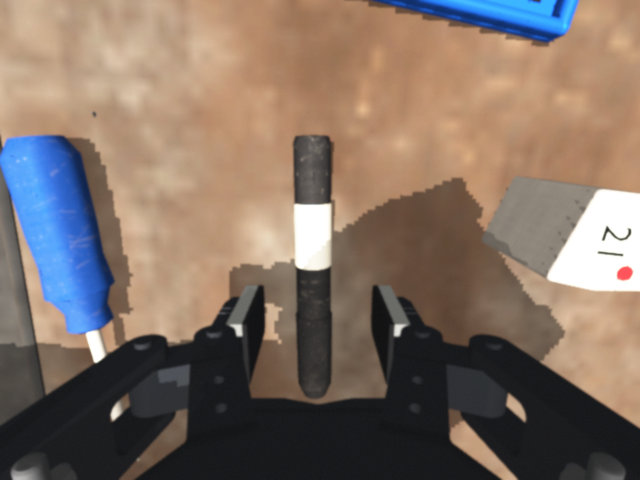

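Call:
{"api": "jog_arm", "payload": {"commands": [[14,-2,-2.5,-0.007,0.002,-0.002],[14,0,-0.5,0,0,0],[2,0,0,0,0,0],[0,0,0,0,0,0]]}}

```text
clock: 16.5
position: [0.4477, 0.0419, 0.0189]
tool_rot: [1.609, 1.561, 0.087]
force: [0.0, 0.5, 0.4]
grip_width: 0.0452
```

```bash
python3 - <<'E'
from plan import *
s=observe();rows(.444,.0445,.013,.055)
E
```

```text
clk 16.50 pos [447.7  41.9  18.9] phi 0.0491 w 0.0452 F [0.  0.5 0.4]
1 rows: [[5.9, -3.6, -2.7, -0.006, 0, -0.009]]
```

Call:
{"api": "jog_arm", "payload": {"commands": [[6,-3.6,-3,-0.006,0,-0.009],[2,-1,-1,0,0,0],[0,0,0,0,0,0]]}}

```text
clock: 16.8
position: [0.4437, 0.0454, 0.0123]
tool_rot: [1.745, 1.568, 0.228]
force: [-0.3, -0.0, 0.1]
grip_width: 0.0453
```

```bash
python3 - <<'E'
from plan import *
s=observe();rows(.444,.0445,.013,.055)
E
```

```text
clk 16.80 pos [443.7  45.4  12.3] phi 0.0542 w 0.0453 F [-0.3 -0.   0.1]
1 rows: [[-0.7, 0.3, 0.9, -0.001, 0, -0.002]]
```

Call:
{"api": "jog_arm", "payload": {"commands": [[0,0,0,0,0,0],[0,0,0,0,0,0],[0,0,0,0,0,0],[0,0,0,0,0,0],[0,0,0,0,0,0]], "gripper": 255, "newtons": 80}}

```text
clock: 17.3
position: [0.4438, 0.0454, 0.0131]
tool_rot: [1.631, 1.568, 0.114]
force: [-0.1, -0.1, 0.0]
grip_width: 0.0149
```

```bash
python3 - <<'E'
from plan import *
im=grab_frame('wrist')
cv2.imwrite('pics/w18.png',im[:,:,::-1])
rows(.4007,-.3113,.12,.11)
E
```

```text
clk 17.35 pos [443.8  45.5  13.1] phi 0.0546 w 0.0147 F [ 0.4 -0.2 -0. ]
9 rows: [[-12, -7, 39, -0.006, 0, 0], [-12, -7, 39, -0.006, 0, 0], [-12, -7, 39, -0.006, 0, 0], [-12, -8, 39, -0.006, 0, 0], [-12, -8, 39, -0.006, 0, 0], [-12, -8, 39, -0.006, 0, 0], [-12, -8, 39, -0.006, 0, 0], [-12, -9, 39, -0.006, 0, 0], [-12, -9, 39, -0.006, 0, 0]]
```

View pics/w18.png

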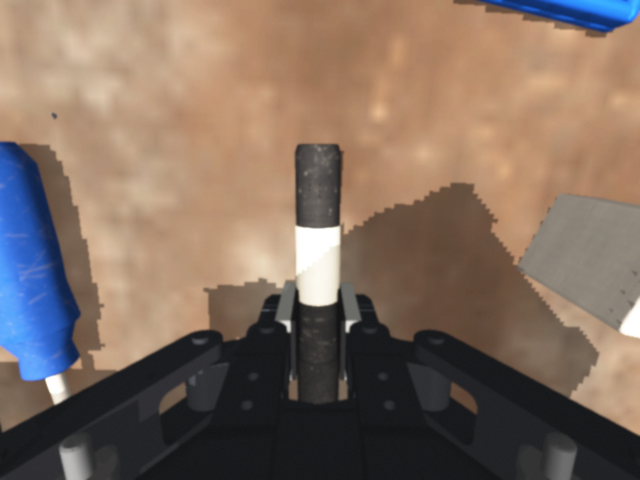

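Call:
{"api": "jog_arm", "payload": {"commands": [[-40,0,0,0,0,0],[-40,-7,30,-0.006,0,0],[-10,-7,39,-0.006,0,0],[0,-8,39,-0.006,0,0],[0,-8,39,-0.006,0,0],[0,-8,39,-0.006,0,0],[0,-8,39,-0.006,0,0],[0,-9,39,-0.006,0,0],[0,-9,39,-0.006,0,0],[0,-4,25,-0.006,0,0],[0,0,0,0,0,0],[0,0,0,0,0,0],[0,0,0,0,0,0]]}}

```text
clock: 18.65
position: [0.4001, -0.2993, 0.1059]
tool_rot: [1.419, 1.567, -0.039]
force: [0.3, 0.4, -0.0]
grip_width: 0.015
```

```bash
python3 - <<'E'
from plan import *
from fit import place
s=observe();rows(.4007,-.3113,.07,.11)
E=ext('wrist',s);im=grab_frame('wrist')
def D(l,c):
    p=w2p(E,place(np.array([l])/1000,.4603,-.3047,.110))[0];cv2.circle(im,tuple(int(round(v)) for v in p),3,c,1)
for l in ((-60,40,6),(-60,-40,6)):D(l,(255,0,255))
for l in ((-60,40,41),(-74.5,40,41),(-45.5,40,41)):D(l,(0,0,255))
D((-85,101,6),(255,0,0));D((-28,101,14),(255,0,0));D((75,101,14),(255,0,0))
cv2.imwrite('pics/w19.png',im[:,:,::-1])
E
```

```text
clk 18.65 pos [ 400.1 -299.3  105.9] phi 0.1136 w 0.0150 F [ 0.3  0.4 -0. ]
1 rows: [[35.9, -0.9, 12, 0.004, 0.001, -0.003]]
```

View pics/w19.png

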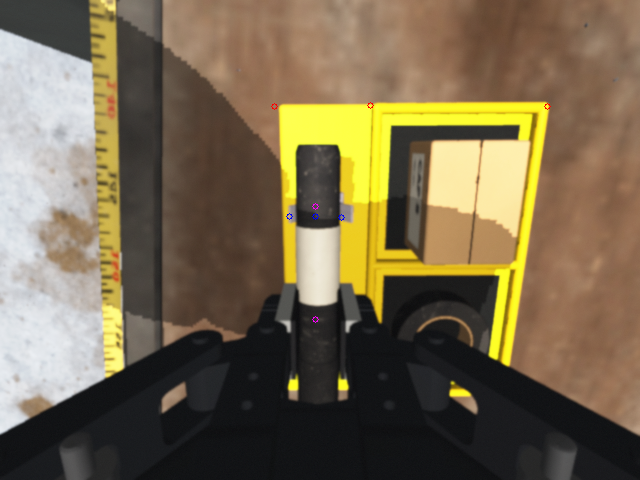

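```bash
python3 - <<'E'
from plan import *
def loc(pos,rot,px,z):
    W=p2w(ext('wrist',dict(position=np.array(pos),tool_rot=np.array(rot))),px,z)
    c,q=np.cos(.11),np.sin(.11);return ((W-[.4603,-.3047,0])[:,:2]@np.array([[c,-q],[q,c]])*1000).round(1)
print(loc([.4795,-.2617,.043],[.632,1.569,-.828],[(122,282),(185,280),(88,156),(200,155),(437,154)],.006))
print(loc([.4755,-.252,.0997],[-2.406,1.566,2.418],[(175,267),(221,265),(153,171),(247,170),(411,170)],.006))
print(loc([.4001,-.2993,.1059],[1.419,1.567,-.039],[(280,105),(374,105),(548,105)],.006))
import cv2
a=cv2.imread('pics/w14.png')[230:340,60:240];b=cv2.imread('pics/w8.png')[80:260,130:250]
cv2.imwrite('pics/z1.png',cv2.resize(a,None,fx=4,fy=4,interpolation=2))
cv2.imwrite('pics/z2.png',cv2.resize(b,None,fx=3.3,fy=3.3,interpolation=2))
E
```

```text
[[-73.3  40.7]
 [-41.8  41.8]
 [-80.1 101.9]
 [-29.3 102.3]
 [ 78.4 102.9]]
[[-73.2  39.4]
 [-42.7  40.9]
 [-80.5 101.7]
 [-22.5 102.4]
 [ 78.3 102.6]]
[[-81.4 101.5]
 [-24.7 101.7]
 [ 80.7 102. ]]
```

View pics/z1.png

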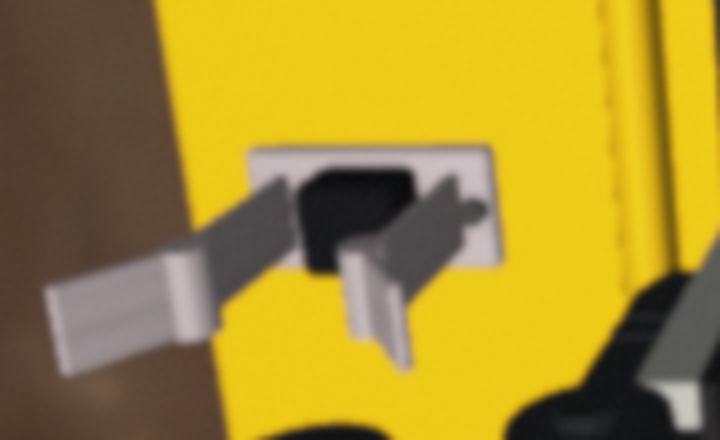

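View pics/z2.png

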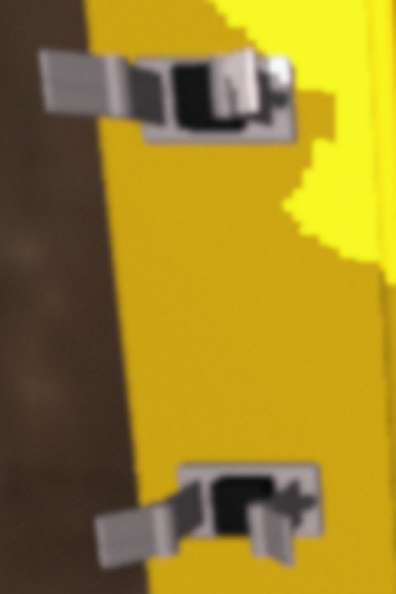

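```bash
python3 - <<'E'
from plan import *
rows(.4032,-.310,.064,.11)
E
```

```text
clk 18.70 pos [ 400.3 -299.   105.9] phi 0.1141 w 0.0147 F [-0.2  0.8 -0.8]
1 rows: [[41.9, 1.5, 11.3, 0.004, 0, -0.004]]
```

Call:
{"api": "jog_arm", "payload": {"commands": [[18,1.5,11.5,0.004,0,-0.004],[18,0,0,0,0,0],[2,0,0,0,0,0],[0,0,0,0,0,0],[0,0,0,0,0,0]]}}

```text
clock: 19.2
position: [0.4055, -0.3063, 0.0686]
tool_rot: [0.753, 1.57, -0.7]
force: [-0.1, -0.1, -0.7]
grip_width: 0.015
```

```bash
python3 - <<'E'
from plan import *
s=observe();rows(.4032,-.310,.06,.11)
im=grab_frame('wrist');cv2.imwrite('pics/w20.png',im[:,:,::-1])
im=grab_frame('scene');cv2.imwrite('pics/s20.png',cv2.resize(im[160:280,360:500],None,fx=4.5,fy=4.5,interpolation=2)[:,:,::-1])
E
```

```text
clk 19.20 pos [ 405.5 -306.3   68.6] phi 0.1173 w 0.0150 F [-0.1 -0.1 -0.7]
1 rows: [[8.6, -2.7, 3.4, 0.007, 0.001, -0.001]]
```

View pics/w20.png

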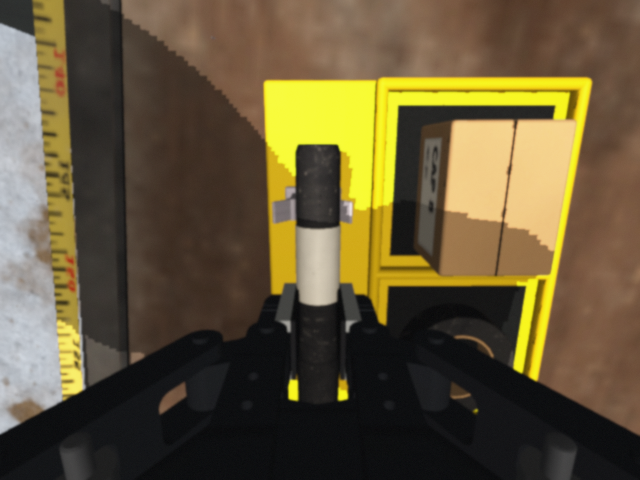

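View pics/s20.png

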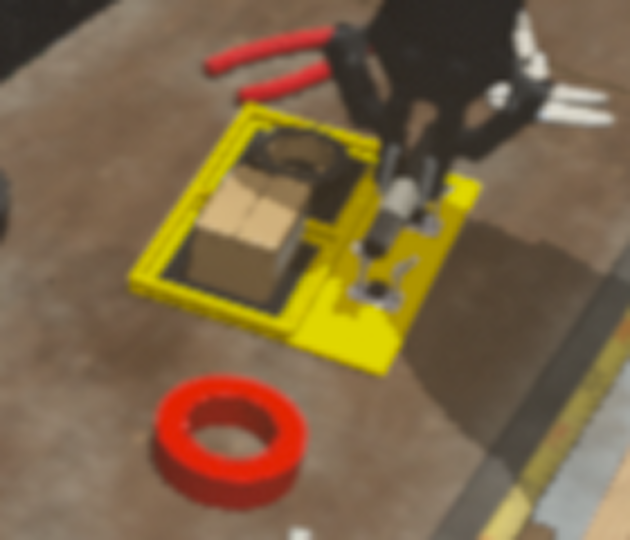

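Call:
{"api": "jog_arm", "payload": {"commands": [[4,-2.5,3,0.002,0.001,-0.001],[4,-0.5,0.5,0,0,0],[0,0,0,0,0,0],[0,0,0,0,0,0]]}}

```text
clock: 19.7
position: [0.4028, -0.3113, 0.0611]
tool_rot: [0.604, 1.569, -0.852]
force: [0.0, 0.0, -0.4]
grip_width: 0.0149
```

```bash
python3 - <<'E'
from plan import *
s=observe();rows(.4030,-.310,.055,.113)
im=grab_frame('wrist');cv2.imwrite('pics/w21.png',cv2.resize(im[60:420,200:450],None,fx=1.6,fy=1.6,interpolation=2)[:,:,::-1])
E
```

```text
clk 19.70 pos [ 402.8 -311.3   61.1] phi 0.1141 w 0.0149 F [ 0.   0.  -0.4]
1 rows: [[6.1, 0.3, -1.3, 0.001, 0.001, -0.001]]
```

View pics/w21.png

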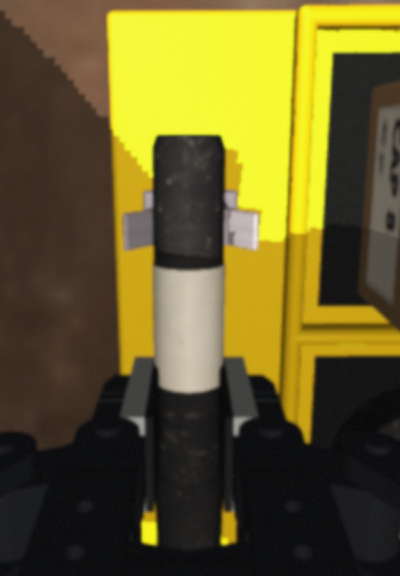

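Call:
{"api": "jog_arm", "payload": {"commands": [[8,0,0,0,0,0],[8,0,0,0,0,0],[4,0,0,0,0,0],[0,0,0,0,0,0]]}}

```text
clock: 20.15
position: [0.4033, -0.3113, 0.0393]
tool_rot: [0.854, 1.568, -0.602]
force: [2.7, -1.0, 4.2]
grip_width: 0.0149
```

```bash
python3 - <<'E'
from plan import *
s=observe();rows(.4028,-.311,.029,.114)
E
```

```text
clk 20.15 pos [ 403.3 -311.3   39.3] phi 0.1143 w 0.0149 F [ 2.7 -1.   4.2]
1 rows: [[10.3, -0.5, -0.4, 0, 0.002, -0.002]]
```

Call:
{"api": "jog_arm", "payload": {"commands": [[4,0,0,0,0,0],[4,0,0,0,0.001,-0.001]]}}

```text
clock: 20.35
position: [0.4037, -0.3114, 0.0312]
tool_rot: [0.911, 1.569, -0.545]
force: [0.3, 0.3, -0.9]
grip_width: 0.0151
```

Call:
{"api": "jog_arm", "payload": {"commands": [[4,0,0,0,0,0],[2,0,0,0,0,0]]}}

```text
clock: 20.55
position: [0.404, -0.3117, 0.0276]
tool_rot: [0.201, 1.567, -1.255]
force: [-21.2, 16.0, 98.6]
grip_width: 0.0148
```

```bash
python3 - <<'E'
from plan import *
s=observe();rows(.4028,-.311,.029,.114);print(s['moment'])
im=grab_frame('wrist');cv2.imwrite('pics/w22.png',cv2.resize(im[60:420,200:450],None,fx=1.6,fy=1.6,interpolation=2)[:,:,::-1])
E
```

```text
clk 20.55 pos [ 404.  -311.7   27.6] phi 0.1144 w 0.0148 F [-21.2  16.   98.6]
1 rows: [[-1.4, -1.1, -0.8, 0, 0.003, -0.001]]
[ 3.48119828  4.79659966 -0.04408415]
```

View pics/w22.png

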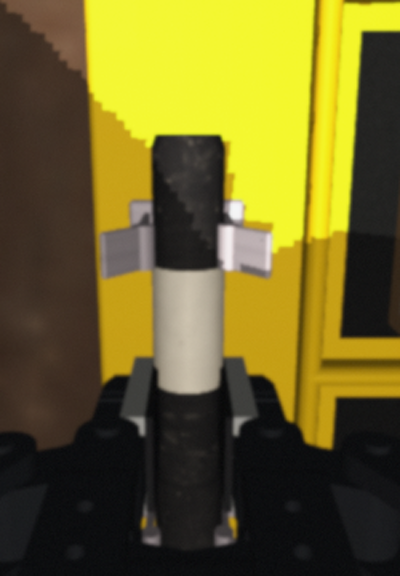

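Call:
{"api": "jog_arm", "payload": {"commands": [[-1.5,0,0,0,0,0]]}}

```text
clock: 20.7
position: [0.4039, -0.3116, 0.0299]
tool_rot: [0.106, 1.567, -1.35]
force: [-0.7, 0.5, -3.8]
grip_width: 0.0147
```

Call:
{"api": "jog_arm", "payload": {"commands": [[0,0,0,0,0,0],[0,0,0,0,0,0],[0,0,0,0,0,0],[0,0,0,0,0,0]], "gripper": 140}}

```text
clock: 21.1
position: [0.4038, -0.3116, 0.0295]
tool_rot: [0.06, 1.567, -1.396]
force: [-0.6, -0.4, -0.3]
grip_width: 0.0383
```

```bash
python3 - <<'E'
from plan import *
s=observe();rows(.4028,-.311,.15,.114)
im=grab_frame('wrist');cv2.imwrite('pics/w23.png',im[:,:,::-1])
E
```

```text
clk 21.10 pos [ 403.8 -311.6   29.5] phi 0.1147 w 0.0383 F [-0.6 -0.4 -0.3]
3 rows: [[-40, 0, 0, 0, 0.001, 0], [-40, 0, 0, 0, 0.001, 0], [-40, 0, 0, 0, 0.001, 0]]
```

View pics/w23.png

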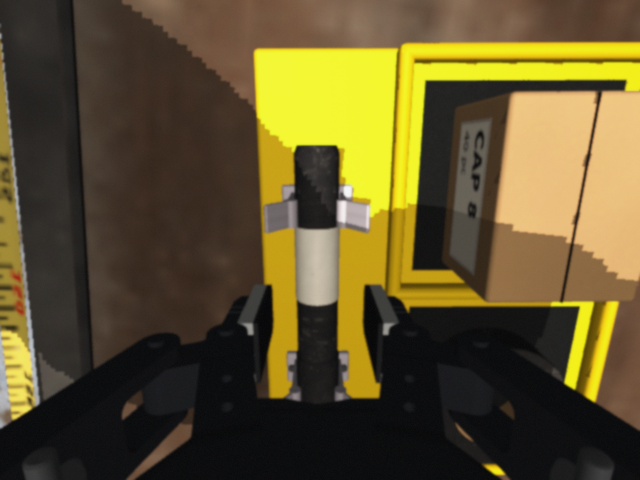

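Call:
{"api": "jog_arm", "payload": {"commands": [[-30,0,0,0,0.001,0],[-45,0,0,0,0.001,0],[-45,0,0,0,0.001,0],[-20,0,0,0,0,0]]}}

```text
clock: 21.55
position: [0.4024, -0.3094, 0.1705]
tool_rot: [-2.422, 1.563, 2.407]
force: [-0.1, -0.8, -0.6]
grip_width: 0.0384
```

```bash
python3 - <<'E'
from plan import *
s=observe()
im=grab_frame('wrist');E=ext('wrist',s);cv2.imwrite('pics/w24.png',im[:,:,::-1])
for d in nets.silhouettes('wrist','marker_mid'):
    ys,xs=np.nonzero(d['mask']);print(d['p'],d['rect'],p2w(E,[[xs.mean(),ys.mean()]],.025))
sc=grab_frame('scene');cv2.imwrite('pics/s24.png',cv2.resize(sc[160:280,360:500],None,fx=4.5,fy=4.5,interpolation=2)[:,:,::-1])
rows(.681,.045,.19,.014)
E
```

```text
0.94 [308.9, 148.8, 330.4, 313.5] [[ 0.4032115  -0.30702436  0.025     ]]
clk 21.70 pos [ 401.9 -309.6  168.3] phi 0.1158 w 0.0385 F [-0.8 -0.6  0.4]
10 rows: [[-2, 32, -32, 0.01, -0.001, 0.001], [-2, 31, -32, 0.01, -0.001, 0.001], [-2, 31, -33, 0.01, -0.001, 0.001], [-2, 31, -33, 0.01, -0.001, 0.001], [-2, 30, -33, 0.01, -0.001, 0.001], [-2, 30, -34, 0.01, -0.001, 0.001], [-2, 30, -34, 0.01, -0.001, 0.001], [-2, 29, -34, 0.01, -0.001, 0.001], [-2, 29, -34, 0.01, -0.001, 0.001], [-2, 29, -35, 0.01, -0.001, 0.001]]
```

View pics/w24.png

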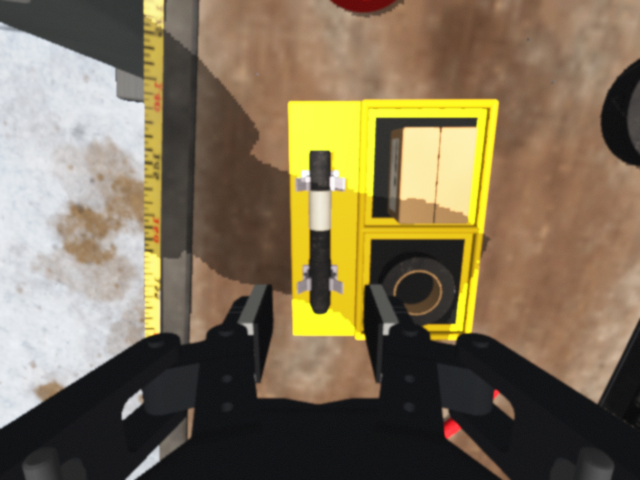

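View pics/s24.png

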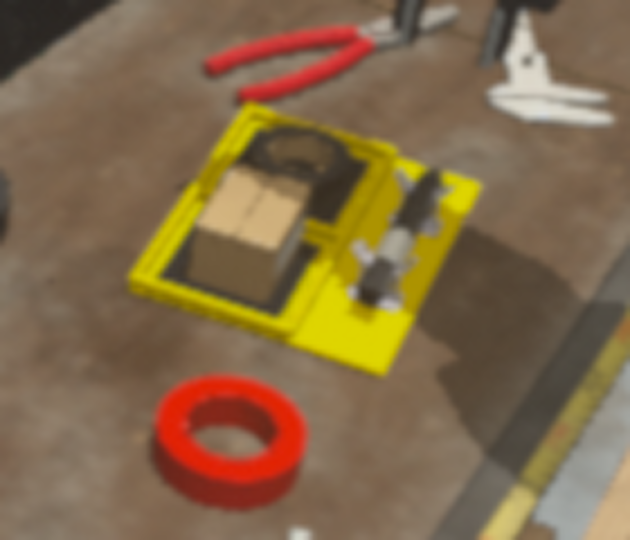

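Call:
{"api": "jog_arm", "payload": {"commands": [[-2,32,-32,0.01,-0.001,0.001],[-2,31,-32,0.01,-0.001,0.001],[-2,31,-33,0.01,-0.001,0.001],[-2,31,-33,0.01,-0.001,0.001],[-2,30,-33,0.01,-0.001,0.001],[-2,30,-34,0.01,-0.001,0.001],[-2,30,-34,0.01,-0.001,0.001],[-2,29,-34,0.01,-0.001,0.001],[-2,29,-34,0.01,-0.001,0.001],[-2,25,-30,0.01,-0.001,0.001],[0,0,0,0,0,0],[0,0,0,0,0,0]], "gripper": 0}}

```text
clock: 22.9
position: [0.6804, 0.0527, 0.166]
tool_rot: [-1.38, 1.551, -2.944]
force: [0.7, 0.0, -0.1]
grip_width: 0.0854
```

```bash
python3 - <<'E'
from plan import *
s=observe();im=grab_frame('wrist');E=ext('wrist',s);cv2.imwrite('pics/w25.png',im[:,:,::-1])
np.save('E_w.npy',np.array(E,dtype=object),allow_pickle=True);print(s['position'],phi(s)[0],s['qd'].round(2))
print(nets.find_in('wrist','white_carton'))
E
```

```text
[0.68035876 0.05265049 0.16595645] 0.0065888370456123595 [-0.04  0.04 -0.01 -0.02  0.   -0.   -0.02]
[{'rect': [277.3, 156.8, 362.9, 260.6], 'p': 0.63}]
```

View pics/w25.png

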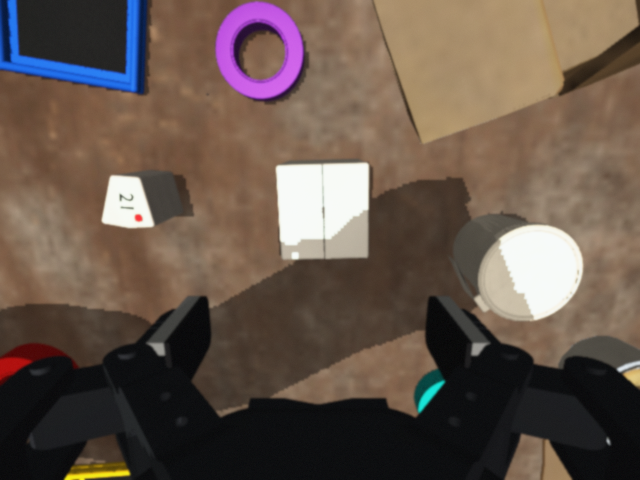

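```bash
python3 - <<'E'
from plan import *
E=tuple(np.load('E_w.npy',allow_pickle=True))
W=p2w(E,[(276,163.5),(370,162),(369,258.5),(281,259.5)],.071);print(W.round(4),W.mean(0))
a=W[1]-W[0],W[2]-W[3],W[0]-W[3],W[1]-W[2]
print([ (np.linalg.norm(v).round(4),np.degrees(np.arctan2(v[1],v[0])).round(1)) for v in a])
D=p2w(E,[(112,175.5),(140,172.5),(154,227),(102,222.5)],.056);print('die',D.round(4))
rows(.6825,.075,.1,.02)
E
```

```text
[[0.6529 0.1075 0.071 ]
 [0.7106 0.1088 0.071 ]
 [0.7128 0.0468 0.071 ]
 [0.6548 0.0454 0.071 ]] [0.68276914 0.07712095 0.071     ]
[(np.float64(0.0577), np.float64(1.3)), (np.float64(0.058), np.float64(1.4)), (np.float64(0.0621), np.float64(91.7)), (np.float64(0.062), np.float64(92.0))]
die [[0.541  0.098  0.056 ]
 [0.5601 0.1001 0.056 ]
 [0.5652 0.063  0.056 ]
 [0.5293 0.0658 0.056 ]]
clk 23.00 pos [680.1  52.  166.6] phi 0.0059 w 0.0854 F [0.6 0.4 0.5]
2 rows: [[33.2, 1.9, -11.6, -0.007, 0.002, 0.009], [33.3, 1.7, -11.5, -0.007, 0.002, 0.009]]
```

Call:
{"api": "jog_arm", "payload": {"commands": [[33,2.4,-13,-0.009,0.002,0.009],[35,1.7,-13,-0.009,0.002,0.009],[0,0,0,0,0,0],[0,0,0,0,0,0]]}}

```text
clock: 23.4
position: [0.6828, 0.0726, 0.0976]
tool_rot: [0.265, 1.569, -1.287]
force: [0.2, 0.3, 0.9]
grip_width: 0.0853
```

```bash
python3 - <<'E'
from plan import *
s=observe();im=grab_frame('wrist');E=ext('wrist',s);cv2.imwrite('pics/w26.png',im[:,:,::-1])
rows(.6828,.0771,.04,.026,s=s)
E
```

```text
clk 23.40 pos [682.8  72.6  97.6] phi 0.0187 w 0.0853 F [0.2 0.3 0.9]
2 rows: [[28.8, 0, -2.3, -0.004, 0.001, 0], [28.8, 0, -2.3, -0.004, 0.001, 0]]
```

View pics/w26.png

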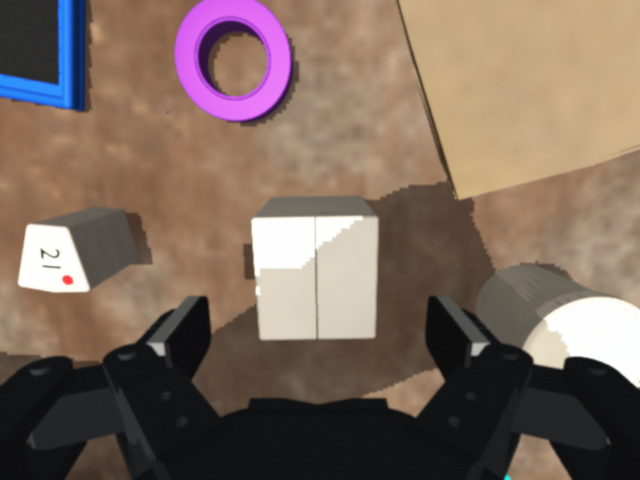

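Call:
{"api": "jog_arm", "payload": {"commands": [[26,0,-3,-0.005,0.001,0],[26,0,-2.5,-0.003,0,0],[2,0,0,0,0,0],[0,0,0,0,0,0]]}}

```text
clock: 23.85
position: [0.6863, 0.0737, 0.05]
tool_rot: [1.337, 1.562, -0.213]
force: [0.5, 0.0, 1.0]
grip_width: 0.0854
```

Call:
{"api": "jog_arm", "payload": {"commands": [[0,0,0,0,0,0],[0,0,0,0,0,0],[0,0,0,0,0,0],[0,0,0,0,0,0],[0,0,0,0,0,0],[0,0,0,0,0,0]], "gripper": 255, "newtons": 30}}

```text
clock: 24.45
position: [0.6884, 0.0726, 0.0555]
tool_rot: [1.421, 1.557, -0.131]
force: [-0.3, 0.4, -2.1]
grip_width: 0.0576
```

```bash
python3 - <<'E'
from plan import *
s=observe();im=grab_frame('wrist');cv2.imwrite('pics/w27.png',im[:,:,::-1])
rows(.5122,.3088,.16,-.158)
E
```

```text
clk 24.50 pos [688.4  72.6  55.4] phi 0.0191 w 0.0572 F [ 0.   0.5 -1.3]
7 rows: [[-15, -24, -34, 0.025, 0, -0.002], [-15, -25, -34, 0.025, 0, -0.002], [-15, -26, -33, 0.025, 0, -0.002], [-15, -27, -32, 0.025, 0, -0.002], [-15, -28, -32, 0.025, 0, -0.002], [-15, -29, -31, 0.025, 0, -0.002], [-15, -29, -30, 0.025, 0, -0.002]]
```

View pics/w27.png

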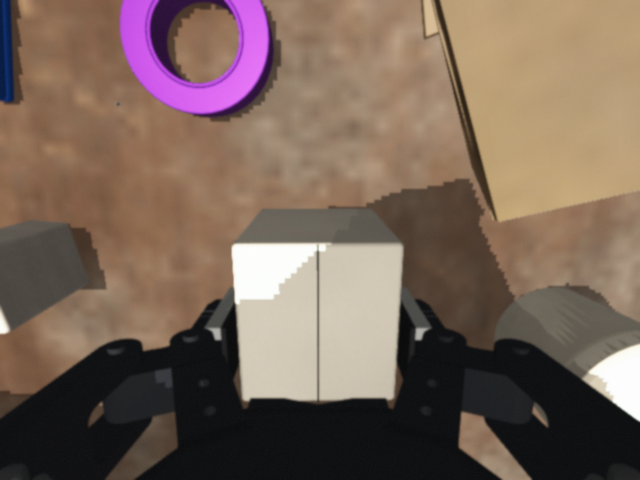

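Call:
{"api": "jog_arm", "payload": {"commands": [[-40,0,0,0,0.004,-0.008],[-40,-20,-30,0.025,0.004,-0.006],[-18,-25,-34,0.025,0,0],[0,-26,-33,0.025,0,0],[0,-27,-32,0.025,0,0],[0,-28,-32,0.025,0,0],[0,-29,-31,0.025,0,0],[0,-20,-25,0.025,0,0],[0,0,0,0,0,0],[0,0,0,0,0,0]]}}

```text
clock: 25.5
position: [0.5194, 0.3061, 0.1566]
tool_rot: [-2.703, 1.563, 1.845]
force: [1.1, -0.3, -0.9]
grip_width: 0.0575
```

```bash
python3 - <<'E'
from plan import *
from fit import place
s=observe();rows(.5115,.3044,.11,-.158)
E=ext('wrist',s);im=grab_frame('wrist')
for l in ((-23,3,14),(69,3,14),(-23,95,14),(69,95,14),(-85,101,6),(75,101,14),(-28,101,14)):
    p=w2p(E,place(np.array([l])/1000,.4818,.2640,-.158))[0];cv2.circle(im,tuple(int(round(v)) for v in p),3,(255,0,255),1)
cv2.imwrite('pics/w28.png',im[:,:,::-1])
E
```

```text
clk 25.50 pos [519.4 306.1 156.6] phi -0.1644 w 0.0575 F [ 1.1 -0.3 -0.9]
2 rows: [[23.3, -3.7, 1.7, -0.003, -0.004, 0.002], [23.3, -3.7, 1.6, -0.003, -0.004, 0.002]]
```

View pics/w28.png

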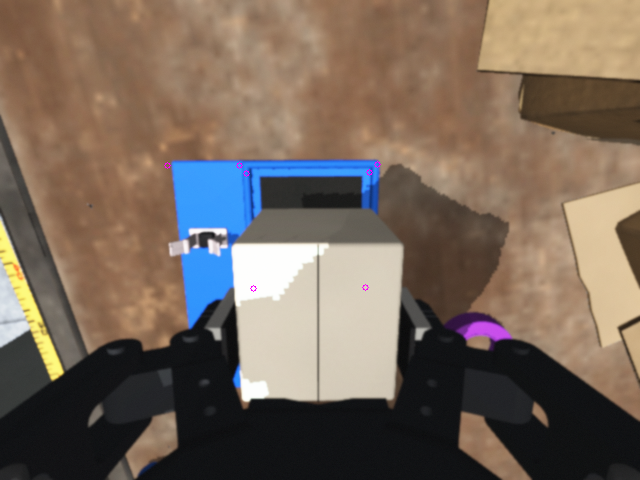

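Call:
{"api": "jog_arm", "payload": {"commands": [[25,-4,0.5,-0.003,-0.004,0.002],[25,-2,0,-0.003,-0.004,0.002],[0,0,0,0,0,0],[0,0,0,0,0,0]]}}

```text
clock: 25.95
position: [0.5165, 0.3036, 0.1062]
tool_rot: [1.316, 1.568, -0.418]
force: [0.3, -0.3, -0.8]
grip_width: 0.0573
```

```bash
python3 - <<'E'
from plan import *
s=observe();rows(.5135,.3065,.063,-.158)
im=grab_frame('wrist');cv2.imwrite('pics/w29.png',im[:,:,::-1])
E
```

```text
clk 25.95 pos [516.5 303.6 106.2] phi -0.1631 w 0.0573 F [ 0.3 -0.3 -0.8]
1 rows: [[43.2, -3.5, -2.4, -0.005, 0.001, -0.002]]
```

View pics/w29.png

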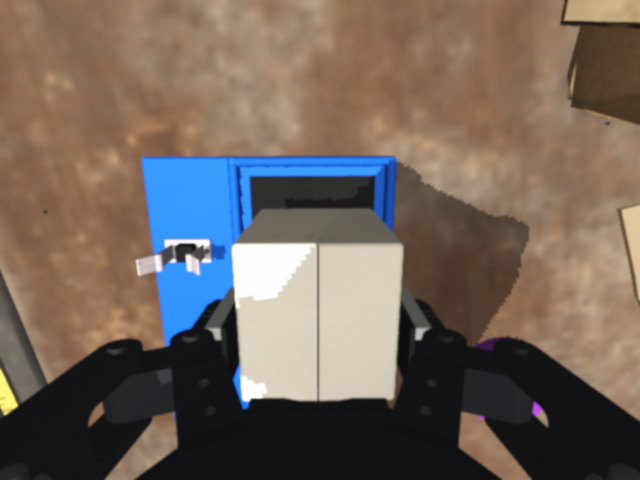

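Call:
{"api": "jog_arm", "payload": {"commands": [[18,-3.5,-2.5,-0.005,0.001,-0.002],[18,0,-0.5,0,0,0],[3,0,0,0,0,0],[0,0,0,0,0,0],[0,0,0,0,0,0]]}}

```text
clock: 26.5
position: [0.5176, 0.3066, 0.072]
tool_rot: [2.234, 1.563, 0.501]
force: [-0.3, 0.1, -2.3]
grip_width: 0.0575
```

```bash
python3 - <<'E'
from plan import *
s=observe();rows(.5135,.3065,.063,-.158)
im=grab_frame('wrist');cv2.imwrite('pics/w30.png',im[:,:,::-1])
E
```

```text
clk 26.50 pos [517.6 306.6  72. ] phi -0.1621 w 0.0575 F [-0.3  0.1 -2.3]
1 rows: [[9, -4.1, 0.8, -0.004, -0.005, -0.006]]
```

View pics/w30.png

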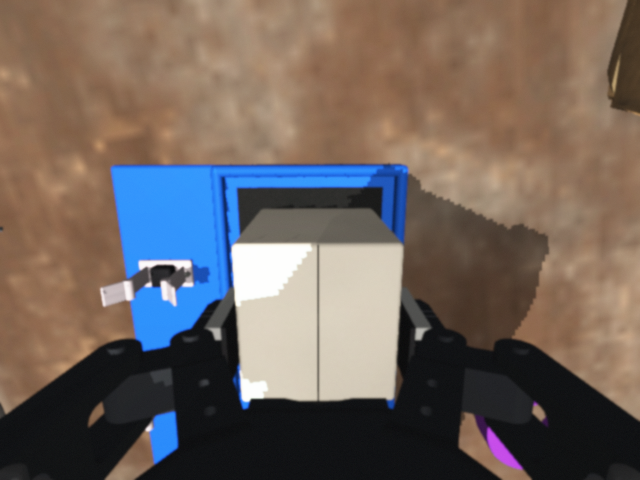

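Call:
{"api": "jog_arm", "payload": {"commands": [[4,-4,1,-0.004,-0.005,-0.006],[4,-1,0,0,0,0],[2,0,0,0,0,0],[0,0,0,0,0,0]]}}

```text
clock: 26.95
position: [0.5129, 0.3067, 0.0629]
tool_rot: [2.003, 1.569, 0.274]
force: [-0.4, -0.2, -1.7]
grip_width: 0.0573
```

```bash
python3 - <<'E'
from plan import *
s=observe();rows(.5135,.3065,.062,-.158)
im=grab_frame('wrist');cv2.imwrite('pics/w31.png',im[:,:,::-1])
E
```

```text
clk 26.95 pos [512.9 306.7  62.9] phi -0.1580 w 0.0573 F [-0.4 -0.2 -1.7]
1 rows: [[0.9, 0.6, 0.1, 0, -0.001, -0.001]]
```

View pics/w31.png

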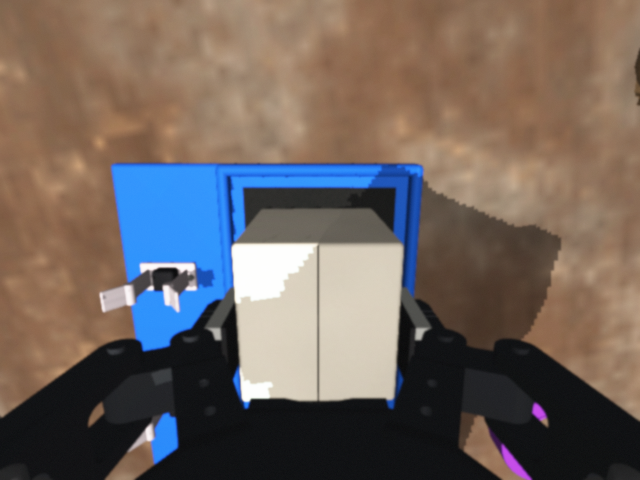

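Call:
{"api": "jog_arm", "payload": {"commands": [[2,0.5,0,0,0,0],[0,0,0,0,0,0]]}}

```text
clock: 27.2
position: [0.5135, 0.3067, 0.0609]
tool_rot: [2.049, 1.569, 0.321]
force: [-0.2, 0.5, -0.5]
grip_width: 0.0573
```

Call:
{"api": "jog_arm", "payload": {"commands": [[0,0,0,0,0,0],[0,0,0,0,0,0],[0,0,0,0,0,0],[0,0,0,0,0,0],[-25,0,0,0,0,0],[-40,0,0,0,0,0],[-30,0,0,0,0,0]], "gripper": 0}}

```text
clock: 27.9
position: [0.5116, 0.3059, 0.1551]
tool_rot: [-0.871, 1.566, -2.599]
force: [0.9, 0.1, -0.3]
grip_width: 0.0852
```

```bash
python3 - <<'E'
from plan import *
s=observe();im=grab_frame('wrist');cv2.imwrite('pics/w32.png',im[:,:,::-1])
rows(.549,.081,.15,-1.5)
D=np.array([[0.541,0.098],[0.5601,0.1001],[0.5652,0.063],[0.5293,0.0658]]);
for i in range(4):
    v=D[(i+1)%4]-D[i];print(np.linalg.norm(v)*1000,np.degrees(np.arctan2(v[1],v[0])))
print(D.mean(0))
E
```

```text
clk 27.95 pos [513.  306.9 159.4] phi -0.1574 w 0.0852 F [2.6 2.4 6.5]
11 rows: [[1, 6, 20, 0.122, 0, 0], [1, 9, 19, 0.122, 0, 0], [1, 11, 18, 0.122, 0, 0], [1, 13, 16, 0.122, 0, 0], [1, 15, 14, 0.122, 0, 0], [1, 17, 13, 0.122, 0, 0], [1, 18, 10, 0.122, 0, 0], [1, 19, 8, 0.122, 0, 0], [1, 20, 6, 0.122, 0, 0], [1, 21, 3, 0.122, 0, 0], [1, 21, 1, 0.122, 0, 0]]
19.215098230297972 6.274334557081775
37.448898515176644 -82.17281812898979
36.009026646106435 175.54027679851617
34.259743139725984 70.03118170212124
[0.5489   0.081725]
```

View pics/w32.png

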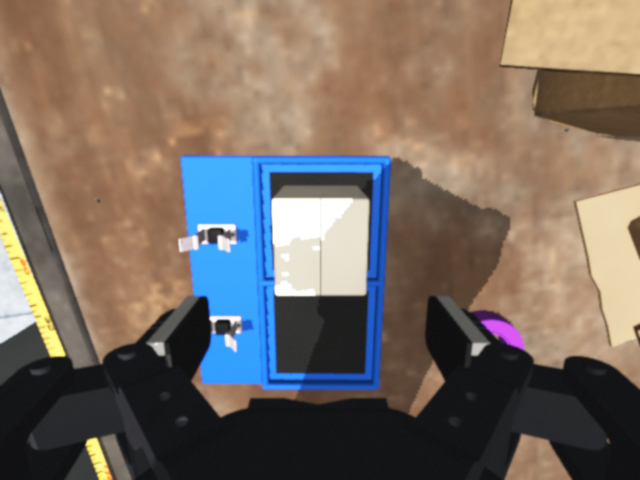

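```bash
python3 - <<'E'
from plan import *
rows(.525,.082,.145,1.57,n=14)
E
```

```text
clk 27.95 pos [513.  306.9 159.4] phi -0.1574 w 0.0852 F [2.6 2.4 6.5]
14 rows: [[1, 3, 16, -0.123, 0, 0], [1, 1, 16, -0.123, 0, 0], [1, -1, 16, -0.123, 0, 0], [1, -3, 16, -0.123, 0, 0], [1, -4, 15, -0.123, 0, 0], [1, -6, 15, -0.123, 0, 0], [1, -8, 14, -0.123, 0, 0], [1, -10, 13, -0.123, 0, 0], [1, -11, 11, -0.123, 0, 0], [1, -13, 10, -0.123, 0, 0], [1, -14, 8, -0.123, 0, 0], [1, -15, 7, -0.123, 0, 0], [1, -15, 5, -0.123, 0, 0], [1, -16, 3, -0.123, 0, 0]]
```

Call:
{"api": "jog_arm", "payload": {"commands": [[1,3,16,-0.123,0,0],[1,1,16,-0.123,0,0],[1,-1,16,-0.123,0,0],[1,-3,16,-0.123,0,0],[1,-4,15,-0.123,0,0],[1,-6,15,-0.123,0,0],[1,-8,14,-0.123,0,0],[1,-10,13,-0.123,0,0],[1,-11,11,-0.123,0,0],[1,-13,10,-0.123,0,0],[1,-14,8,-0.123,0,0],[1,-15,7,-0.123,0,0],[1,-15,5,-0.123,0,0],[1,-16,3,-0.1,0,0],[0,0,0,0,0,0],[0,0,0,0,0,0]]}}

```text
clock: 29.55
position: [0.5319, 0.0744, 0.1462]
tool_rot: [0.412, 1.563, 0.452]
force: [0.2, 0.5, 0.8]
grip_width: 0.085
```

```bash
python3 - <<'E'
from plan import *
s=observe();im=grab_frame('wrist');cv2.imwrite('pics/w33.png',im[:,:,::-1]);print(s['qpos'].round(2))
rows(.549,.082,.06,1.57,s=s)
cv2.imwrite('pics/w33z.png',cv2.resize(im[140:290,240:420],None,fx=4,fy=4,interpolation=2)[:,:,::-1]);E=ext('wrist',s);np.save('E_w.npy',np.array(E,dtype=object),allow_pickle=True)
E
```

```text
[ 0.4   0.67 -0.92  1.89  0.67  0.91  0.76]
clk 29.55 pos [531.9  74.4 146.2] phi 1.6108 w 0.0850 F [0.2 0.5 0.8]
2 rows: [[43.2, 3.3, 8.4, 0.02, 0.003, -0.002], [43.1, 3.6, 8.5, 0.02, 0.003, -0.002]]
```

View pics/w33.png

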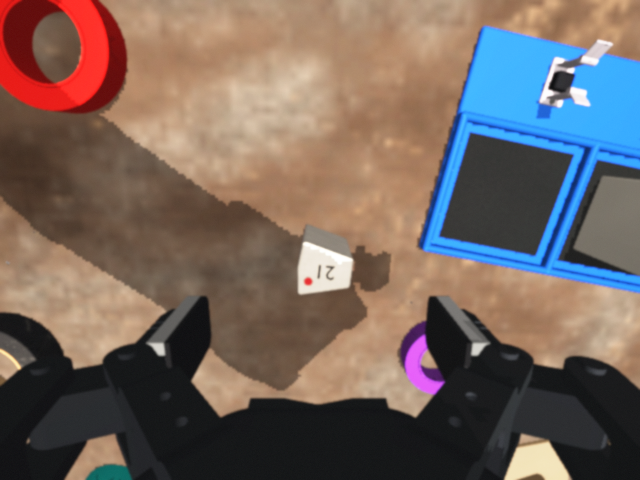

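View pics/w33z.png

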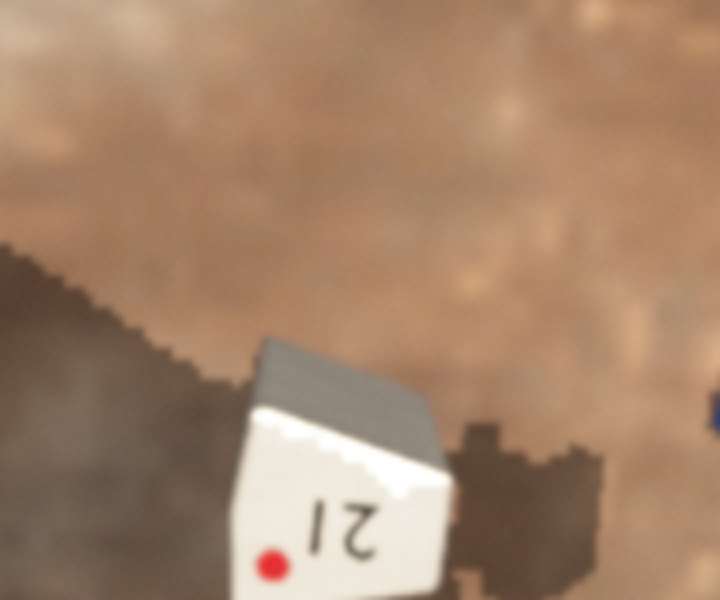

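```bash
python3 - <<'E'
from plan import *
E=tuple(np.load('E_w.npy',allow_pickle=True))
D=p2w(E,[(303.7,242),(353,258),(350,287.5),(298.7,295),(298,267.5)],.056)[:,:2];print(D.round(4))
N=['A','B','C','D','E']
for i in range(5):
    v=D[(i+1)%5]-D[i];print(N[i]+N[(i+1)%5],np.linalg.norm(v).round(4)*1000,np.degrees(np.arctan2(v[1],v[0])).round(1))
print(phi(observe())[0])
E
```

```text
[[0.5271 0.0659]
 [0.5365 0.0981]
 [0.5571 0.0974]
 [0.5637 0.0637]
 [0.5444 0.0627]]
AB 33.5 73.6
BC 20.5 -1.7
CD 34.4 -78.8
DE 19.3 -177.2
EA 17.6 169.6
1.61091884319879
```

```bash
python3 - <<'E'
import cv2
a=cv2.imread('pics/w33.png')[215:315,270:380];cv2.imwrite('pics/z3.png',cv2.resize(a,None,fx=6,fy=6,interpolation=2))
E
```

```text
(no output)
```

View pics/z3.png

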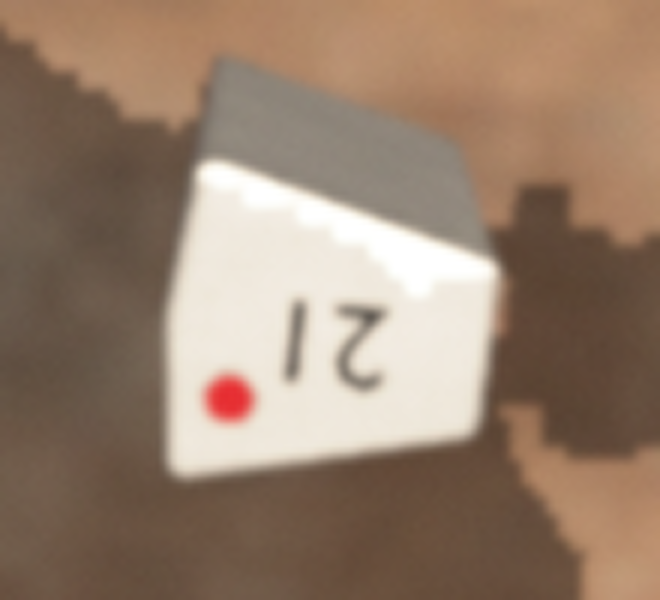

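```bash
python3 - <<'E'
from plan import *
rows(.5455,.080,.07,1.53)
E
```

```text
clk 29.60 pos [531.9  74.3 146.2] phi 1.6109 w 0.0854 F [-0.3 -0.4  0.1]
2 rows: [[38.1, 2.5, 6.7, 0.04, 0.003, -0.001], [38.1, 2.8, 6.7, 0.04, 0.003, -0.001]]
```

Call:
{"api": "jog_arm", "payload": {"commands": [[35,2.6,7,0.042,0.003,-0.001],[35,3,7,0.042,0.003,-0.001],[0,0,0,0,0,0],[0,0,0,0,0,0]], "gripper": 60}}

```text
clock: 30.0
position: [0.5472, 0.0839, 0.0763]
tool_rot: [0.414, 1.567, 0.365]
force: [-0.1, -0.2, 0.5]
grip_width: 0.065
```

```bash
python3 - <<'E'
from plan import *
s=observe();im=grab_frame('wrist');cv2.imwrite('pics/w34.png',im[:,:,::-1])
rows(.5455,.080,.032,1.53,s=s)
E=ext('wrist',s);np.save('E_w.npy',np.array(E,dtype=object),allow_pickle=True)
E
```

```text
clk 30.00 pos [547.2  83.9  76.3] phi 1.5220 w 0.0650 F [-0.1 -0.2  0.5]
1 rows: [[44.3, -4, -1.6, -0.008, 0.004, -0.002]]
```

View pics/w34.png

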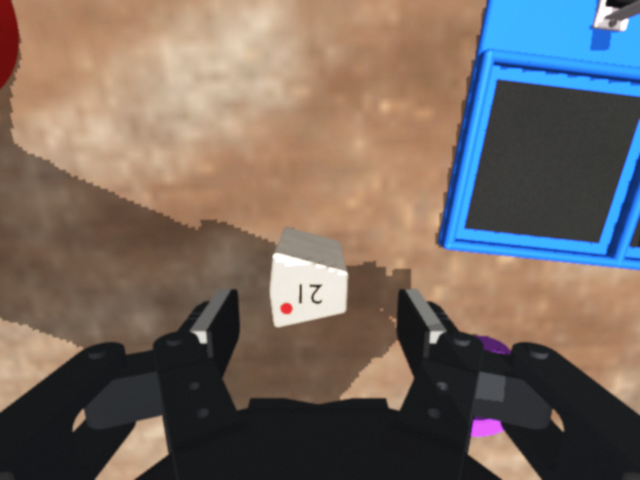

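```bash
python3 - <<'E'
from plan import *
E=tuple(np.load('E_w.npy',allow_pickle=True))
print(p2w(E,[(346,290.5),(270,290),(308,290)],.056))
E
```

```text
[[0.54602353 0.09729803 0.056     ]
 [0.54409445 0.06296108 0.056     ]
 [0.54493713 0.0801304  0.056     ]]
```

Call:
{"api": "jog_arm", "payload": {"commands": [[20,-4,-2.2,-0.004,0.004,-0.002],[20,0,0,0,0,0],[3,0,0,0,0,0],[0,0,0,0,0,0]]}}

```text
clock: 30.45
position: [0.5467, 0.0809, 0.0386]
tool_rot: [0.095, 1.564, 0.052]
force: [-0.0, 0.0, 0.4]
grip_width: 0.0659
```

```bash
python3 - <<'E'
from plan import *
rows(.5452,.080,.032,1.53)
E
```

```text
clk 30.45 pos [546.7  80.9  38.6] phi 1.5278 w 0.0659 F [-0.   0.   0.4]
1 rows: [[6.6, -1, -1.6, -0.002, 0.007, -0.001]]
```

Call:
{"api": "jog_arm", "payload": {"commands": [[6,-1,-1.6,-0.002,0.007,-0.001],[2,0,0,0,0,0],[0,0,0,0,0,0]]}}

```text
clock: 30.75
position: [0.5462, 0.08, 0.033]
tool_rot: [-0.009, 1.568, -0.05]
force: [0.8, 0.3, 0.6]
grip_width: 0.0652
```

Call:
{"api": "jog_arm", "payload": {"commands": [[0,0,0,0,0,0],[0,0,0,0,0,0],[0,0,0,0,0,0],[0,0,0,0,0,0],[0,0,0,0,0,0]], "gripper": 255, "newtons": 60}}

```text
clock: 31.25
position: [0.5466, 0.0801, 0.0338]
tool_rot: [0.048, 1.568, 0.007]
force: [-0.1, -0.5, 0.0]
grip_width: 0.0348
```

```bash
python3 - <<'E'
from plan import *
s=observe();im=grab_frame('wrist');cv2.imwrite('pics/w35.png',im[:,:,::-1])
rows(.4985,.214,.1,1.41,s=s)
E
```

```text
clk 31.25 pos [546.6  80.1  33.8] phi 1.5296 w 0.0348 F [-0.1 -0.5  0. ]
4 rows: [[-17, 33, -13, 0.03, 0.001, 0], [-17, 33, -14, 0.03, 0.001, 0], [-17, 32, -15, 0.03, 0.001, 0], [-17, 32, -16, 0.03, 0.001, 0]]
```

View pics/w35.png

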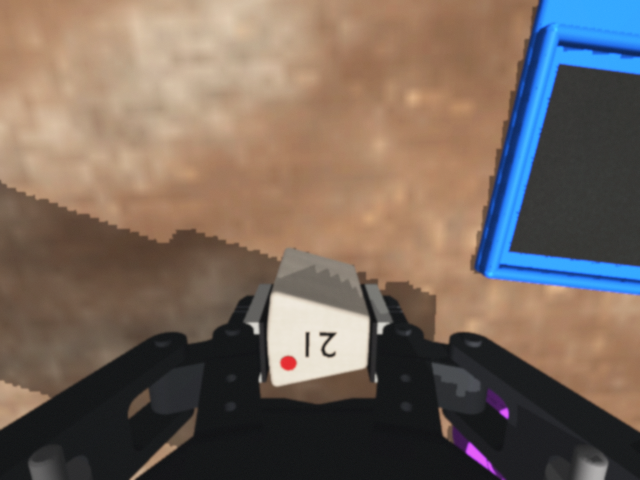

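Call:
{"api": "jog_arm", "payload": {"commands": [[-35,0,0,0,0.001,0],[-35,15,-6,0.03,0.001,0],[-5,33,-14,0.03,0,0],[0,32,-15,0.03,0,0],[0,32,-16,0.03,0,0],[0,14,-6,0,0,0],[0,0,0,0,0,0],[0,0,0,0,0,0]]}}

```text
clock: 32.1
position: [0.5006, 0.2146, 0.1109]
tool_rot: [3.094, 1.57, 2.926]
force: [0.4, -0.7, -1.4]
grip_width: 0.0351
```

```bash
python3 - <<'E'
from plan import *
s=observe();im=grab_frame('wrist');cv2.imwrite('pics/w36.png',im[:,:,::-1])
rows(.4978,.208,.055,1.41,s=s)
E
```

```text
clk 32.10 pos [500.6 214.6 110.9] phi 1.4022 w 0.0351 F [ 0.4 -0.7 -1.4]
2 rows: [[27.9, -3.5, -0.8, -0.004, 0, 0], [27.9, -3.5, -0.8, -0.004, 0, 0]]
```

View pics/w36.png

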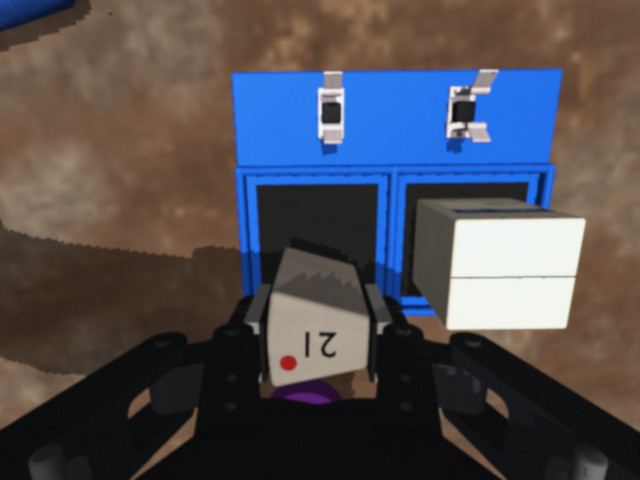

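Call:
{"api": "jog_arm", "payload": {"commands": [[22,-5,-0.8,-0.004,0,0],[22,-4,-0.8,-0.004,0,0],[0,0,0,0,0,0],[0,0,0,0,0,0]]}}

```text
clock: 32.55
position: [0.4994, 0.2013, 0.066]
tool_rot: [-1.755, 1.57, -1.921]
force: [-0.4, -0.5, -2.2]
grip_width: 0.0348
```

```bash
python3 - <<'E'
from plan import *
s=observe();im=grab_frame('wrist');cv2.imwrite('pics/w37.png',im[:,:,::-1])
rows(.4975,.206,.041,1.41,s=s)
E
```

```text
clk 32.55 pos [499.4 201.3  66. ] phi 1.4047 w 0.0348 F [-0.4 -0.5 -2.2]
1 rows: [[25, 4.4, -2.6, -0.005, 0, 0.001]]
```

View pics/w37.png

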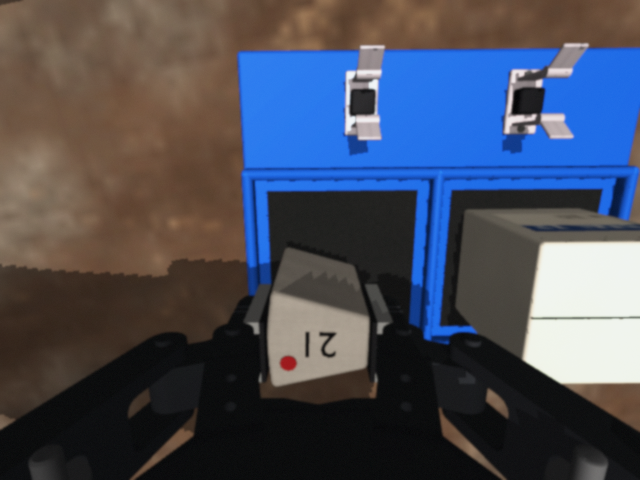

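Call:
{"api": "jog_arm", "payload": {"commands": [[10,4,-2.6,-0.005,0,0.001],[10,0,0,0,0,0],[3,0,0,0,0,0],[0,0,0,0,0,0],[0,0,0,0,0,0]]}}

```text
clock: 33.1
position: [0.4984, 0.2063, 0.0428]
tool_rot: [0.563, 1.569, 0.401]
force: [-1.2, -0.5, -1.9]
grip_width: 0.0346
```

```bash
python3 - <<'E'
from plan import *
s=observe();im=grab_frame('wrist');cv2.imwrite('pics/w38.png',im[:,:,::-1])
rows(.4975,.206,.040,1.41,s=s)
E
```

```text
clk 33.10 pos [498.4 206.3  42.8] phi 1.4093 w 0.0346 F [-1.2 -0.5 -1.9]
1 rows: [[2.8, -0.5, -0.9, -0.001, 0.002, -0.001]]
```

View pics/w38.png

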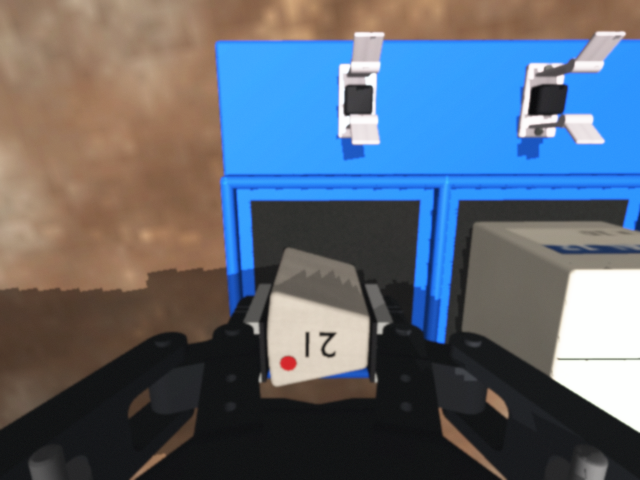

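Call:
{"api": "jog_arm", "payload": {"commands": [[2.5,-0.5,-0.8,-0.001,0.002,-0.001],[0.5,0,0,0,0,0],[0,0,0,0,0,0]]}}

```text
clock: 33.45
position: [0.4978, 0.206, 0.0401]
tool_rot: [0.905, 1.57, 0.745]
force: [-0.2, 0.4, -2.4]
grip_width: 0.035
```

Call:
{"api": "jog_arm", "payload": {"commands": [[0,0,0,0,0,0],[0,0,0,0,0,0],[0,0,0,0,0,0],[0,0,0,0,0,0]], "gripper": 100}}

```text
clock: 33.85
position: [0.4981, 0.2062, 0.0406]
tool_rot: [0.668, 1.569, 0.508]
force: [-0.1, -0.1, 0.2]
grip_width: 0.0517
```

Call:
{"api": "jog_arm", "payload": {"commands": [[-20,0,0,0,0,0],[-40,0,0,0,0,0],[-40,0,0,0,0,0],[-30,0,0,0,0,0],[0,0,0,0,0,0]]}}

```text
clock: 34.35
position: [0.497, 0.2065, 0.1748]
tool_rot: [2.899, 1.569, 2.739]
force: [0.5, 0.5, -0.6]
grip_width: 0.052
```

```bash
python3 - <<'E'
from plan import *
s=observe();print(s['clock']);im=grab_frame('wrist');cv2.imwrite('pics/w39.png',im[:,:,::-1])
rows(.4,-.02,.3,0,s=s)
E
```

```text
34.35
clk 34.35 pos [497.  206.5 174.8] phi 1.4116 w 0.0520 F [ 0.5  0.5 -0.6]
11 rows: [[-11, -22, -5, 0.128, 0, 0], [-11, -22, -3, 0.128, 0, 0], [-11, -22, 0, 0.128, 0, 0], [-11, -22, 3, 0.128, 0, 0], [-11, -22, 6, 0.128, 0, 0], [-11, -21, 9, 0.128, 0, 0], [-11, -19, 11, 0.128, 0, 0], [-11, -18, 14, 0.128, 0, 0], [-11, -16, 16, 0.128, 0, 0], [-11, -14, 18, 0.128, 0, 0], [-11, -11, 19, 0.128, 0, 0]]
```

View pics/w39.png

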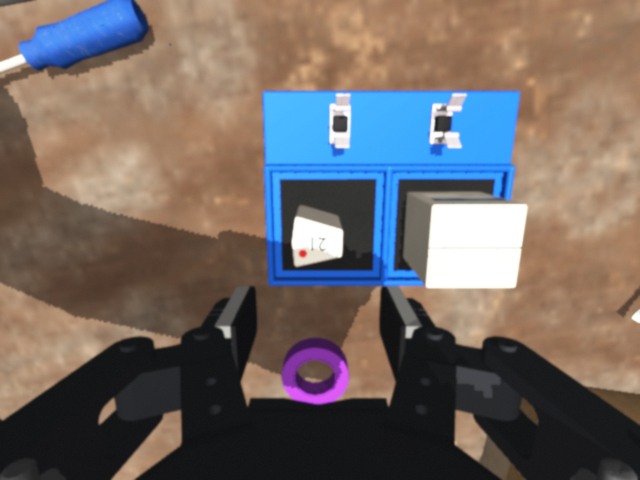

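Call:
{"api": "jog_arm", "payload": {"commands": [[-30,0,0,0,0,0],[-15,-25,0,0.05,0,0],[-15,-30,0,0.05,0,0],[-10,-30,0,0.05,0,0],[0,-30,0,0.05,0,0],[0,-30,0,0.05,0,0],[0,-20,0,0,0,0],[0,0,0,0,0,0],[0,0,0,0,0,0]]}}

```text
clock: 35.3
position: [0.4466, 0.0409, 0.2392]
tool_rot: [-2.549, 1.559, -2.969]
force: [0.2, -0.1, 1.3]
grip_width: 0.0518
```

```bash
python3 - <<'E'
from plan import *
s=observe();print(s['position'])
im=grab_frame('top');cv2.imwrite('pics/t40.png',im[:,:,::-1])
im=grab_frame('scene');cv2.imwrite('pics/s40.png',cv2.resize(im[160:420,220:500],None,fx=2.2,fy=2.2,interpolation=2)[:,:,::-1])
E
```

```text
[0.44658858 0.0409401  0.23919544]
```

View pics/t40.png

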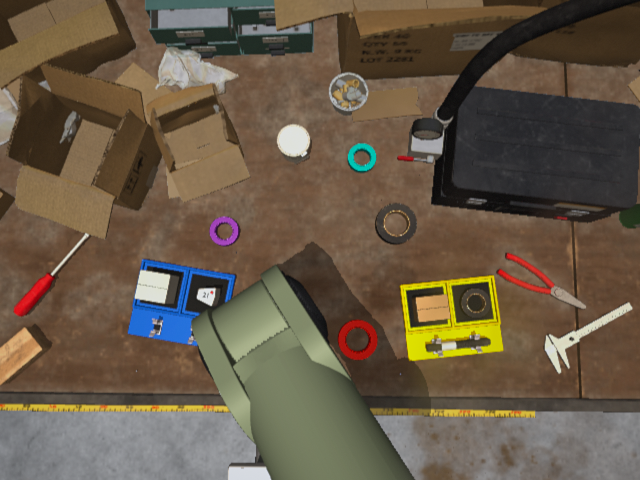

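View pics/s40.png

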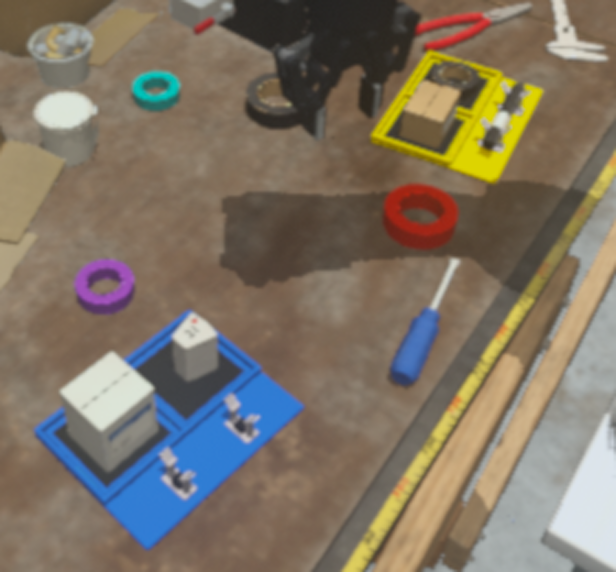

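```bash
python3 - <<'E'
from workcell import bot
print(bot.job_done())
E
```

```text
the job is handed in; nothing more can be done
None
```

Both kits are made up and the job is handed in at about 35 s on the robot's clock, done in the order you gave.

- **Yellow tray:** the smaller black tape roll and the brown carton each lie in their own compartment. The marker is snapped into both clips.
- **Blue tray:** the white carton and the steel die each stand upright in their own compartment. The tray's clips are empty.
- **Last checks:** the final top and scene pictures showed everything in place and nothing touched by the robot. The white pot and the look-alike rolls were where they started.

Three things did not go to plan or were not fully checked:

- **Marker press:** resistance rose to about 4 N and then fell away as it snapped in. The last step then pushed against the stop at about 99 N, under the 120 N wrist limit but far above the 4–12 N needed, and I backed off at once. I judged it fully home from that force pattern and the pictures; I did not measure its final height.
- **Tray positions:** close-up pictures put both trays about 2–4 mm from my first estimate. I corrected for this before the marker and the blue-tray items. The tape and the brown carton went in before the correction, but pictures show both well inside their compartments.
- **First tape grasp:** it was too high, so I opened the gripper and gripped it again lower before lifting.

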